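# Close the glue press on printing blocks

### The arm

A 6-joint arm with a two-finger parallel gripper is mounted at the origin on the work surface. World frame = base frame: x ahead of the robot, y to its left, z up, the work surface at z = 0. Lengths are in m, angles in rad, forces in N, time in s.
With the tool pointing down it reaches from about 0.25 to 0.775 m from the base axis. Payload 4 kg.
Tool frame: the origin (TCP) lies at the very end of the fingers, on their centre line; the grasp point (between the pads) lies 19 mm behind it (robot.pinch_z is the distance from the TCP to the grasp point, in m); z points along the fingers, y is the line along which they close (so a half turn about z gives the same grasp; the last joint's range is limited). The gripper opens to 94 mm and grips with 3 to 60 N. Pads are 16 mm wide; open, the fingers measure 119 mm over their backs; the gripper's body (75 mm by 177 mm) begins 78 mm behind the grasp point.
Start: joints at [1.147, 0.087, 1.371, -0, 1.684, -0.103], TCP at [0.173, 0.522, 0.173] pointing down, gripper open.
Joint ranges: [-3.1, 3.1], [-0.76, 2.03], [0.27, 2.55], [-1.08, 4.22], [0.17, 2.65], [-2.57, 2.57]. Speed limits (rad/s): [2.79, 2.79, 3.14, 3.14, 3.14, 3.14].

### API

Orientations are given as [roll, pitch, yaw] about the fixed x, y, z axes, in that order (R = Rz(yaw) Ry(pitch) Rx(roll)).
In Python, from bench import robot gives the robot as it stands.
- The arm moves only by the tool arm_command, never from a script. Its argument "targets" is one flat list of numbers, 7 for each row, row after row: the turn, a rotation vector about the tool's x, y, z in degrees, then the shift along the tool's x, y, z in mm, then the closure, from -1 (fully open) to 1 (shut). In form: [ax, ay, az, x, y, z, hand, ax, ay, az, x, y, z, hand, ...]. A call has 1 to 20 rows; each row is the pose to reach, as a shift and turn from the pose commanded when the call began, along the tool's axes at that moment; what a row does not reach only later rows make up. A row lasts 1/10 s, in which the tool goes at most 50 mm and 8.59 degrees, less where a joint would pass 70% of its speed; a pose out of reach is approached as far as the arm can. A call with a gripper value outside its range is refused whole. The fingers move at their own pace and stop on an object; the grip force is fixed at half the most. Time passes only in rows, so rows that repeat a pose let the fingers close. It gives the time, the measured TCP pose, the force, the opening and the grip force at its end, in the units of the state.
- robot.get_obs(): the state, without advancing time (a new reading comes with each control period).
- robot.snapshot(name): name is "side" or "top" or "wrist"; returns a dict with "color" (480x640x3 uint8, red, green, blue), "range_z" (480x640 float32, m along the optical axis (not along the pixel's ray), 0 where there is no reading), "fx", "fy", "cx", "cy" (pixels), "dist_coeffs" ([k1, k2, p1, p2, k3] as OpenCV has them; the pictures are not rectified), "T" (4x4, takes a point from camera to world coordinates); the wrist camera has in their place "T_tool_cam" (4x4, takes a point from camera to tool coordinates, whose origin is the TCP and whose axes are the flange's). Camera axes: x right, y down, z forward; pixel columns grow to the right and rows downward; lengths in m; the calibration is good to about 2 mm. A picture is of the moment at which its call begins: read the wrist's pose just before it.
- robot.close_job(): hands the job in; it is judged then, once.
The state is a dict: "time": time; "joint_positions": joint angles; "qvel": joint speeds; "joint_torque": joint torques, N m; "tool_pos": TCP position; "ee_rot": TCP orientation; "wrist_force": force on the tool from outside, world axes, zero at the start; "wrist_torque": the same for the moment, N m; "width": finger opening in m; "finger_force": force on a finger pad.
Only numpy, scipy, OpenCV 4.12 (cv2) and the standard library are available. Lean on these libraries where they do the work, as an engineer would, in place of code of your own. Each camera call takes 0.05 s, during which the arm holds its last target. There are 200 camera calls.

### The job

The wooden printing blocks on the table have just been glued: lay every one of them flat in the press box, ridge up, and set the cover on the box so that it sits seated and level. Then, holding the square-socket key, tighten the cover's four screws clockwise in cross order (one corner, then the one diagonally opposite, then the other diagonal) in two passes: first each about half way, and only when all four are half way each fully to its stop, in cross order again. Finally stand the key upright back in its tray; turn the screws only with the key, not with the fingers, and leave the tape roll, the cup and the book where they are.

Things in the scene. Friction and masses are not known exactly. Their poses are not given: they have to be found in the camera images.
- box: Fixed open plywood press box, 134 (its x) x 202 (its y) mm outside, 54 high; walls 5, floor 6 thick: inside 124 x 192, 48 deep. Origin: centre of its underside; z up. Holds three blocks side by side, long sides along its x, at y = -62, 0, +62 mm. Seated, the cover's plate rests on the rim, cover y along box y (either way round), its handle centre 83 mm above this origin.
- block1_mid (a point): Loose wooden printing block, one of up to three alike (absent ones are not there): base 90 (its x) x 50 (its y) x 14 mm with a grip ridge 60 (x) x 16 (y) along the middle, rising 24 above the base; 38 high in all, 0.09 kg. Point at its centre, 19 above its underside; z up. Grip it across the ridge (along its y).
- block2_mid (a point): Loose wooden printing block, one of up to three alike (absent ones are not there): base 90 (its x) x 50 (its y) x 14 mm with a grip ridge 60 (x) x 16 (y) along the middle, rising 24 above the base; 38 high in all, 0.09 kg. Point at its centre, 19 above its underside; z up. Grip it across the ridge (along its y).
- block3_mid (a point): Loose wooden printing block, one of up to three alike (absent ones are not there): base 90 (its x) x 50 (its y) x 14 mm with a grip ridge 60 (x) x 16 (y) along the middle, rising 24 above the base; 38 high in all, 0.09 kg. Point at its centre, 19 above its underside; z up. Grip it across the ridge (along its y).
- cover_grip (a point): Loose plywood cover, 148 (its x) x 216 (its y) mm, 0.6 kg, right way up on the table: a locating board 118 x 186 x 8 below (3 mm to spare all round in the box), a plate 12 thick on it, and a wooden bar handle 28 (x) x 80 (y), 34 high on top; 54 high in all. Point: centre of the handle, 37 above the underside, 17 above the plate's top; z up.
- screw1_head (a point): Captive steel cam screw 1 of the cover, at (52, 86) mm in its x, y; diagonally opposite screw 3. Square head 22 across and 12 high, sides along this point's x, y (which turn with it), then tapering to 14 across at 20 mm above the plate. Point: centre of its top. A flat pointer, 35 long, at its foot points along +x; fully tight it points at a brass pin on the cover's long middle line.
- screw2_head (a point): Captive steel cam screw 2 of the cover, at (-52, 86) mm in its x, y; diagonally opposite screw 4. Square head 22 across and 12 high, sides along this point's x, y (which turn with it), then tapering to 14 across at 20 mm above the plate. Point: centre of its top. A flat pointer, 35 long, at its foot points along +x; fully tight it points at a brass pin on the cover's long middle line.
- screw3_head (a point): Captive steel cam screw 3 of the cover, at (-52, -86) mm in its x, y; diagonally opposite screw 1. Square head 22 across and 12 high, sides along this point's x, y (which turn with it), then tapering to 14 across at 20 mm above the plate. Point: centre of its top. A flat pointer, 35 long, at its foot points along +x; fully tight it points at a brass pin on the cover's long middle line.
- screw4_head (a point): Captive steel cam screw 4 of the cover, at (52, -86) mm in its x, y; diagonally opposite screw 2. Square head 22 across and 12 high, sides along this point's x, y (which turn with it), then tapering to 14 across at 20 mm above the plate. Point: centre of its top. A flat pointer, 35 long, at its foot points along +x; fully tight it points at a brass pin on the cover's long middle line.
- screw1 (a joint): Angle of screw 1 in rad: 0 to 0.25 at the start (loose), grows as the screw is turned clockwise seen from above, about 0.87 is half way, 1.75 is the stop (fully tight). It turns stiffly (0.12 N m) and stays where it is left; it does not move up or down.
- screw2 (a joint): Angle of screw 2 in rad: 0 to 0.25 at the start (loose), grows as the screw is turned clockwise seen from above, about 0.87 is half way, 1.75 is the stop (fully tight). It turns stiffly (0.12 N m) and stays where it is left; it does not move up or down.
- screw3 (a joint): Angle of screw 3 in rad: 0 to 0.25 at the start (loose), grows as the screw is turned clockwise seen from above, about 0.87 is half way, 1.75 is the stop (fully tight). It turns stiffly (0.12 N m) and stays where it is left; it does not move up or down.
- screw4 (a joint): Angle of screw 4 in rad: 0 to 0.25 at the start (loose), grows as the screw is turned clockwise seen from above, about 0.87 is half way, 1.75 is the stop (fully tight). It turns stiffly (0.12 N m) and stays where it is left; it does not move up or down.
- key_grip (a point): Loose key, 0.22 kg, 90 mm high, upright in its tray. Foot: square socket 38 outside, 26 inside (2 mm to spare each side of a screw head, 0.2 rad of play), 17 deep, sides along its x, y; then a shaft; on top a wooden cube handle 44 x 44 x 44, sides along x, y. Point: centre of the handle, 68 above the foot; z up. Fully on a screw this point is 51 above the point on the screw.
- tray: Fixed grey key tray, 100 x 100 mm, floor 4 thick, rim 12 high. Origin: centre of its underside. With the key standing in it, the key's handle centre is 72 mm above this point.
- tape_roll: Loose roll of tape, 96 mm across, 25 high, lying flat; a bystander. Origin: centre of its underside.
- pencil_cup: Loose white cup, 72 mm across, 95 high; a bystander. Origin: centre of its underside.
- book: Loose red book, 140 x 200 x 28 mm, lying flat; a bystander. Origin: centre of its underside.
There are look-alikes about, which are no part of the job. Leave any turquoise look-alike of the part that bears block3_mid alone.

How it is judged:
By the outcome, as a careful person would: the job done as asked, in the order asked, and still so for the second after the job is handed in, with the robot touching nothing.
Of block1, block2, block3 only 1 to 3 are there at a start; the rules pass over those that are not, and their reading is None.
At some moment in a run one of block1, block2, block3 may be knocked a few centimetres aside while the robot is not near it.
It also fails if it takes over 210 s, if anything falls off the work surface, if the arm or the gripper's body presses on something with over 40 N, if the wrist force passes 120 N, or if a joint passes its speed limit or range.

## Working session

There is one attempt and no reset: what is moved stays moved. The work goes in short steps, Python scripts to look and compute and a tool call to move; the robot and the scene stay as the last step left them, time stands still between calls to the robot, and variables do not carry over. Pictures are saved under pics/ and viewed, at most 14 in all, crops included, and the job is handed in when it is done.

Besides the shell and the picture viewer there is one more tool, called after "Emit:" by a JSON object that holds its "op" and its "data", one argument or row to a line. arm_command: Moves the arm, as the interface text tells. Its arguments: {"type":"object","properties":{"targets":{"type":"array"}},"required":["targets"]}

```bash
mkdir -p pics; ls
python3 - <<'E'
from bench import robot
import cv2,pickle
o=robot.get_obs();print(o, robot.pinch_z)
for n in("top","side"):
    s=robot.snapshot(n);pickle.dump(s,open(n+".pkl","wb"));cv2.imwrite(f"pics/{n}0.png",s["color"][...,::-1])
    print(n,s["fx"],s["fy"],s["cx"],s["cy"],s["dist_coeffs"],s["T"].tolist())
s=robot.snapshot("wrist");print(s["fx"],s["dist_coeffs"],s["T_tool_cam"].tolist())
E
```

```text
pics
{'time': 0.0, 'joint_positions': array([ 1.14690712e+00,  8.79380655e-02,  1.37227403e+00,  1.67472793e-07,
        1.68361727e+00, -1.03074559e-01]), 'qvel': array([ 0.00123156, -0.00036583, -0.00062178,  0.0010148 ,  0.00017517,
       -0.00061105]), 'joint_torque': array([-1.25772225e-03, -3.40175021e+01, -3.02427936e+01,  7.16075068e-02,
        3.28545109e-02, -1.58090374e-04]), 'tool_pos': array([0.1731635 , 0.5213554 , 0.17200351]), 'ee_rot': array([-3.13936784e+00, -2.30304827e-04,  2.82077777e+00]), 'wrist_force': array([ 0.62482788, -0.21179311,  0.4039008 ]), 'wrist_torque': array([ 0.00669601, -0.03117847, -0.01670511]), 'finger_force': 0.0, 'width': 0.09380746475486344} 0.0188
top 480.0948397082422 480.0948397082422 320.17781344003583 236.52301625591235 [-0.11956056  0.          0.          0.          0.        ] [[-0.01884980293817805, -0.991115622382565, 0.13166057875618056, 0.36165379867869907], [-0.9992668747454229, 0.023064110041187278, 0.030557484590900835, -0.04827240375788065], [-0.03332263443527527, -0.13098805249803733, -0.9908237644188114, 1.2553769198255331], [0.0, 0.0, 0.0, 1.0]]
side 498.0766407701325 498.0766407701325 320.8994573295092 241.79466641965107 [-0.07774523  0.          0.          0.          0.        ] [[0.9103640632190226, -0.2581890167197264, 0.32338166930834594, 0.19480636112008734], [-0.413805809388201, -0.5653166200805178, 0.7135698082019133, -0.8011851885286223], [-0.0014228548511458444, -0.7834255233945601, -0.6214840503005948, 0.747260912241984], [0.0, 0.0, 0.0, 1.0]]
338.54665511154127 [-0.01991642  0.          0.          0.          0.        ] [[0.0005449936431849537, -0.9615058009313898, -0.2747840929843164, 0.07982007563131598], [0.999999207238098, 0.000835928232403929, -0.0009416725352388763, 0.0008377183426130363], [0.0011351233863510736, -0.27478336194041086, 0.9615054942617961, -0.21098175708365965], [0.0, 0.0, 0.0, 1.0]]
```

View pics/top0.png

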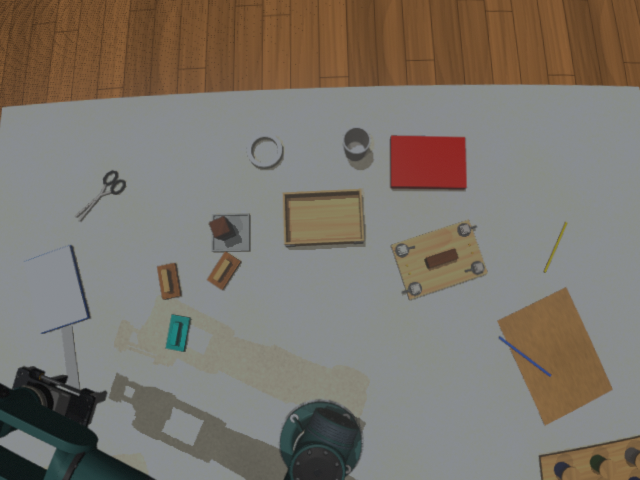

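View pics/side0.png

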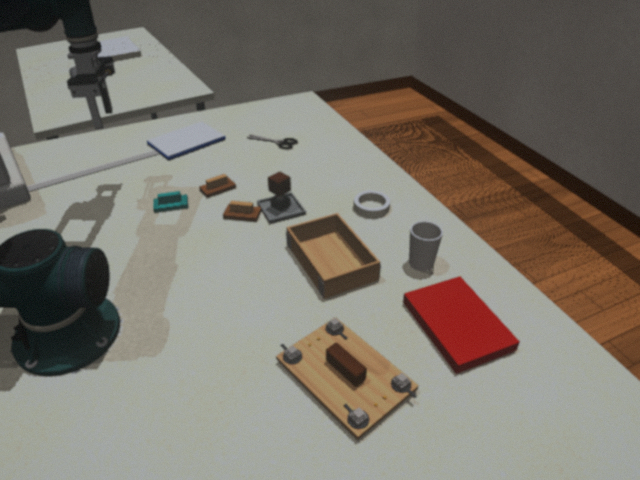

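```bash
cat > h.py <<'E'
from bench import robot
import numpy as np,cv2,pickle
from scipy.spatial.transform import Rotation as Ro
def pose():
    o=robot.get_obs();T=np.eye(4);T[:3,:3]=Ro.from_euler('xyz',o["ee_rot"]).as_matrix();T[:3,3]=o["tool_pos"];return o,T
def snap(n):
    o,Tt=pose();s=robot.snapshot(n)
    if n=="wrist": s["T"]=Tt@s["T_tool_cam"]
    return s
def K(s): return np.array([[s["fx"],0,s["cx"]],[0,s["fy"],s["cy"]],[0,0,1]])
def rays(s,px):
    u=cv2.undistortPoints(np.float32(px).reshape(-1,1,2),K(s),np.array(s["dist_coeffs"])).reshape(-1,2)
    return np.c_[u,np.ones(len(u))]
def onz(s,px,z):
    d=rays(s,px)@s["T"][:3,:3].T;c=s["T"][:3,3];return (c+d*((z-c[2])/d[:,2])[:,None])
def cloud(s):
    v,u=np.mgrid[:480,:640];r=rays(s,np.c_[u.ravel(),v.ravel()])
    P=(r*s["range_z"].ravel()[:,None])@s["T"][:3,:3].T+s["T"][:3,3];P[s["range_z"].ravel()==0]=np.nan
    return P.reshape(480,640,3)
def proj(s,X):
    q=(np.atleast_2d(X)-s["T"][:3,3])@s["T"][:3,:3]
    return cv2.projectPoints(q,np.zeros(3),np.zeros(3),K(s),np.array(s["dist_coeffs"]))[0].reshape(-1,2)
def go(x,y,z,yaw,tool=True):
    """print shift to TCP x,y,z(m), yaw(deg) ; half-turn equivalents too"""
    o,T=pose()
    d=T[:3,:3].T@(np.array([x,y,z])-T[:3,3])*1e3
    for yw in (yaw,yaw+180):
        R=Ro.from_euler('xyz',[np.pi,0,np.radians(yw)]).as_matrix()
        rv=Ro.from_matrix(T[:3,:3].T@R).as_rotvec(degrees=True)
        print("go yaw",yw%360,"turn",rv.round(1),"shift",d.round(1),"j6 end",round(o["joint_positions"][5]+np.radians(rv[2]),2),"+-")
def rect(P):
    (c,(w,h),a)=cv2.minAreaRect(np.float32(P[:,:2]*1000)); 
    if w<h: w,h,a=h,w,a+90
    return np.round(c,1),round(w,1),round(h,1),round((a+90)%180-90,1)   # long-axis angle
E
python3 - <<'E'
from h import *
s=pickle.load(open("top.pkl","rb"));C=cloud(s);im=s["color"]
def reg(n,x0,x1,y0,y1,zs):
    for z0,z1 in zs:
        m=np.zeros((480,640),bool);m[y0:y1,x0:x1]=1
        Z=C[...,2];m&=(Z>z0)&(Z<z1)
        P=C[m]
        print(n,z0,len(P),rect(P) if len(P)>4 else "", "zmed",np.median(P[:,2]).round(4) if len(P) else "")
reg("blkA",150,190,255,305,[(.007,.02),(.03,.045)])
reg("blkB",200,245,246,295,[(.007,.02),(.03,.045)])
reg("turq",160,195,310,360,[(.03,.045)])
reg("key",200,255,205,250,[(.07,.12)])
reg("tray",200,260,205,258,[(.006,.02)])
reg("box",275,375,180,255,[(.045,.062)])
reg("cover",385,495,215,305,[(.013,.027),(.045,.062)])
reg("book",380,475,130,195,[(.02,.035)]);reg("tape",240,295,125,175,[(.015,.032)]);reg("cup",335,380,120,165,[(.085,.105)])
cv2.imwrite("pics/c1.png",cv2.resize(im[200:360,140:270,::-1],None,fx=3.7,fy=3.7,interpolation=cv2.INTER_CUBIC))
E
```

```text
blkA 0.007 441 (array([418. , 395.5]), 89.1, 51.6, 11.2) zmed 0.0131
blkA 0.03 155 (array([418.4, 393. ]), 57.8, 18.4, 11.3) zmed 0.0373
blkB 0.007 548 (array([450. , 241.1]), 112.3, 92.0, -4.7) zmed 0.0129
blkB 0.03 157 (array([443.3, 246.3]), 60.2, 17.9, -34.4) zmed 0.0367
turq 0.03 160 (array([282.4, 368.5]), 59.9, 18.6, -12.1) zmed 0.0369
key 0.07 346 (array([547.7, 239. ]), 45.9, 44.7, 20.7) zmed 0.0924
tray 0.006 400 (array([539.6, 242.3]), 128.7, 123.8, 90.0) zmed 0.0102
box 0.045 598 (array([573.1, -18.6]), 202.6, 137.1, -88.7) zmed 0.0526
cover 0.013 4090 (array([ 460.8, -316.8]), 241.5, 149.7, -73.2) zmed 0.019
cover 0.045 348 (array([ 461.1, -337.7]), 123.0, 41.9, -87.5) zmed 0.0521
book 0.02 3830 (array([ 720.6, -300.5]), 203.0, 143.6, 87.3) zmed 0.027
tape 0.015 471 (array([764.6, 135. ]), 94.8, 93.9, -87.4) zmed 0.0239
cup 0.085 174 (array([ 759.8, -107.3]), 69.4, 65.5, -2.0) zmed 0.0931
```

View pics/c1.png

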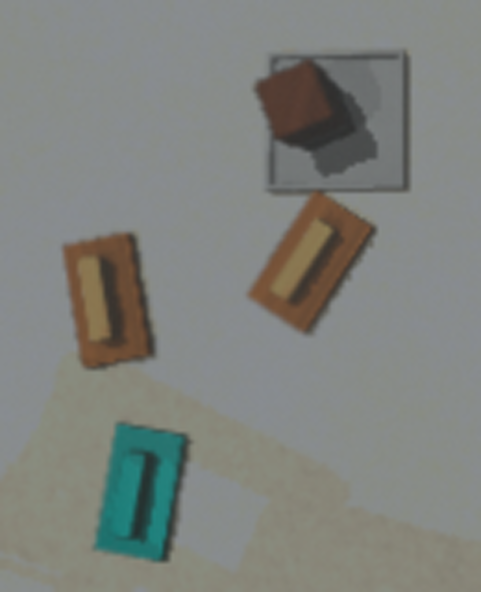

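Run:
```python
from h import *
go(.4183,.394,.14,11.2)
```

```text
go yaw 11.2 turn [-0.000e+00  1.000e-01  1.504e+02] shift [-272.8  -43.7   32.3] j6 end 2.52 +-
go yaw 191.2 turn [ -0.1  -0.  -29.6] shift [-272.8  -43.7   32.3] j6 end -0.62 +-
```

Emit:
{"op": "arm_command", "data": {
  "targets": [0, 0, -29.6, -272.8, -43.7, 32, 0, 0, 0, -29.6, -272.8, -43.7, 32, 0, 0, 0, -29.6, -272.8, -43.7, 32, 0, 0, 0, -29.6, -272.8, -43.7, 32, 0, 0, 0, -29.6, -272.8, -43.7, 32, 0, 0, 0, -29.6, -272.8, -43.7, 32, 0, 0, 0, -29.6, -272.8, -43.7, 32, 0, 0, 0, -29.6, -272.8, -43.7, 32, 0, 0, 0, -29.6, -272.8, -43.7, 32, 0, 0, 0, -29.6, -272.8, -43.7, 32, 0, 0, 0, -29.6, -272.8, -43.7, 32, 0, 0, 0, -29.6, -272.8, -43.7, 32, 0]
}}

```text
time: 1.35
tool_pos: [0.4178, 0.3952, 0.1415]
ee_rot: [3.141, 0.0, -2.944]
wrist_force: [0.6, 0.1, 0.6]
width: 0.0469
finger_force: 0.0
```

```bash
cat >> h.py <<'E'
def ridge(x,y,n="wrist",r=.07,z0=.03,z1=.045,s=None):
    s=s or snap(n);C=cloud(s);Z=C[...,2]
    m=(Z>z0)&(Z<z1)&(np.hypot(C[...,0]-x,C[...,1]-y)<r);P=C[m]
    print(n,len(P),rect(P) if len(P)>4 else "","zmed",np.median(P[:,2]).round(4) if len(P) else "");return s
E
python3 - <<'E'
from h import *
o,_=pose();print(o["time"],o["tool_pos"],o["ee_rot"],o["width"],o["wrist_force"])
s=ridge(.418,.394);cv2.imwrite("pics/w1.png",s["color"][...,::-1])
go(.4183,.394,.018,11.2)
E
```

```text
1.35 [0.41779976 0.39516439 0.14154067] [ 3.14123349e+00  4.94635434e-04 -2.94414865e+00] 0.04691124103060139 [0.56386861 0.0835175  0.55478372]
wrist 1006 (array([419.2, 395.1]), 59.7, 15.5, 10.9) zmed 0.0372
go yaw 11.2 turn [  -0.     0.  -179.9] shift [-1.000e-01 -1.100e+00  1.235e+02] j6 end -4.25 +-
go yaw 191.2 turn [0.  0.  0.1] shift [-1.000e-01 -1.100e+00  1.235e+02] j6 end -1.11 +-
```

View pics/w1.png

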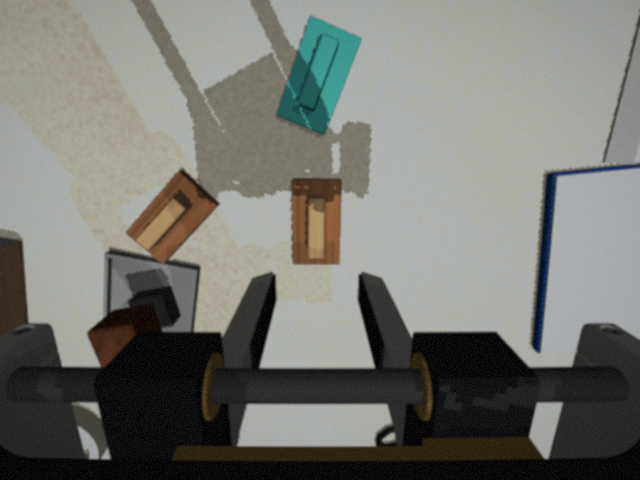

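Emit:
{"op": "arm_command", "data": {
  "targets": [0, 0, 0, 0, 0, 50, 0, 0, 0, 0, 0, 0, 100, 0, 0, 0, 0, 0, 0, 123, 0, 0, 0, 0, 0, 0, 123, 0, 0, 0, 0, 0, 0, 123, 1, 0, 0, 0, 0, 0, 123, 1, 0, 0, 0, 0, 0, 123, 1, 0, 0, 0, 0, 0, 123, 1, 0, 0, 0, 0, 0, 123, 1, 0, 0, 0, 0, 0, 123, 1, 0, 0, 0, 0, 0, 90, 1, 0, 0, 0, 0, 0, 40, 1, 0, 0, 0, 0, 0, -10, 1, 0, 0, 0, 0, 0, -10, 1, 0, 0, 0, 0, 0, -10, 1]
}}

```text
time: 2.9
tool_pos: [0.4195, 0.3952, 0.1534]
ee_rot: [3.14, 0.004, -2.946]
wrist_force: [0.2, -0.2, -0.2]
width: 0.0006
finger_force: 0.0
```

Run:
```python
from h import *
go(.5717,.0434,.15,1.3)
```

```text
go yaw 1.3 turn [  -0.3    0.2 -170.1] shift [ -80.8 -374.7    3. ] j6 end -4.08 +-
go yaw 181.3 turn [0.1 0.2 9.9] shift [ -80.8 -374.7    3. ] j6 end -0.94 +-
```

Run:
```python
from h import *
s=ridge(.418,.394);cv2.imwrite("pics/w2.png",s["color"][...,::-1]);ridge(.418,.394,"top",r=.1)
```

```text
wrist 957 (array([419.1, 394.9]), 59.4, 15.9, 10.9) zmed 0.0373
top 142 (array([418.6, 393.5]), 58.1, 18.4, 10.5) zmed 0.037
```

View pics/w2.png

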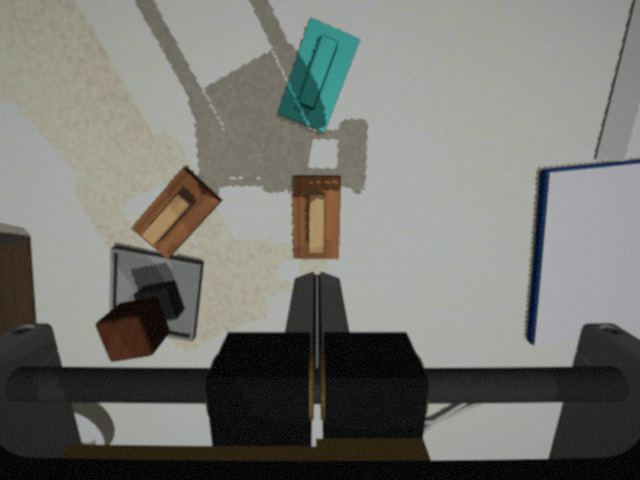

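Emit:
{"op": "arm_command", "data": {
  "targets": [0, 0, 0, 0, 0, 0, 0, 0, 0, 0, 0, 0, 0, 0, 0, 0, 0, 0, 0, 0, 0, 0, 0, 0, 0, 0, 0, 0, 0, 0, 0, 0, 0, 0, 0, 0, 0, 0, 0, 0, 50, 0, 0, 0, 0, 0, 0, 100, 0, 0, 0, 0, 0, 0, 136, 0, 0, 0, 0, 0, 0, 136, 0, 0, 0, 0, 0, 0, 136, 0, 0, 0, 0, 0, 0, 136, 0]
}}

```text
time: 4.1
tool_pos: [0.4205, 0.396, 0.0185]
ee_rot: [3.139, 0.005, -2.946]
wrist_force: [0.5, 0.9, 0.9]
width: 0.047
finger_force: 0.0
```

Emit:
{"op": "arm_command", "data": {
  "targets": [0, 0, 0, 0, 0, 0, 1, 0, 0, 0, 0, 0, 0, 1, 0, 0, 0, 0, 0, 0, 1, 0, 0, 0, 0, 0, 0, 1, 0, 0, 0, 0, 0, 0, 1, 0, 0, 0, 0, 0, 0, 1, 0, 0, 0, 0, 0, 0, 1, 0, 0, 0, 0, 0, 0, 1, 0, 0, 0, 0, 0, 0, 1, 0, 0, 0, 0, 0, 0, 1, 0, 0, 0, 0, 0, 0, 1, 0, 0, 0, 0, 0, 0, 1]
}}

```text
time: 5.3
tool_pos: [0.4185, 0.3945, 0.0152]
ee_rot: [3.142, 0.0, -2.946]
wrist_force: [0.5, -0.2, 0.8]
width: 0.0002
finger_force: 0.0
```

Run:
```python
from h import *
s=ridge(.418,.394);t=snap("side")
cv2.imwrite("pics/w3.png",np.hstack([s["color"][...,::-1][::2,::2],cv2.resize(t["color"][120:260,120:320,::-1],None,fx=2.4,fy=2.4)[:240]]))
o,_=pose();print(o)
```

```text
wrist 1155 (array([402.6, 391.8]), 26.2, 15.7, 11.7) zmed 0.0372
{'time': 5.4, 'joint_positions': array([ 6.57221845e-01,  2.24805089e-01,  1.53364984e+00,  4.90235125e-05,
        1.38310213e+00, -1.10942176e+00]), 'qvel': array([ 0.0012404 ,  0.00091834, -0.00041437,  0.00099453,  0.00239567,
        0.00079503]), 'joint_torque': array([ 1.58054285e-03, -3.76484048e+01, -2.80767667e+01,  1.86108198e-02,
        7.39255082e-02, -4.39103516e-06]), 'tool_pos': array([0.41852951, 0.39447941, 0.01519274]), 'ee_rot': array([ 3.14153368e+00,  1.04299280e-05, -2.94575452e+00]), 'wrist_force': array([ 0.22071117,  0.25030454, -0.4510742 ]), 'wrist_torque': array([0.02757944, 0.01990789, 0.03169108]), 'finger_force': 0.0, 'width': 0.00038886649942633473}
```

View pics/w3.png

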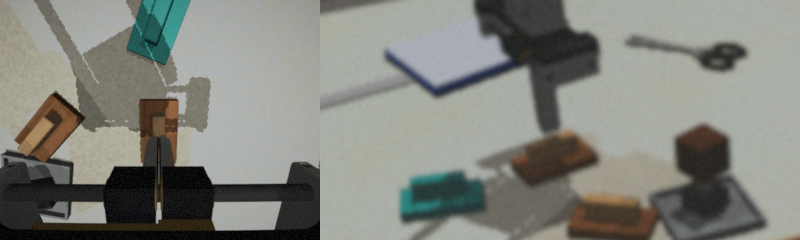

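Run:
```python
from h import *
o,T=pose();t=snap("side");p=snap("top")
for n,s in(("side",t),("top",p)):
    print(n,proj(s,o["tool_pos"]),proj(s,[.418,.394,.038]))
C=cloud(t);m=(C[...,2]>.01)&(np.hypot(C[...,0]-.418,C[...,1]-.4)<.09)&(t["color"].max(2)<75)
P=C[m];i=np.argsort(P[:,2])[:12];print(len(P),P[i].round(3).tolist())
w=snap("wrist");print("wrist tip",proj(w,o["tool_pos"]));C=cloud(w);print(C[300:420:20,318].round(3).tolist())
cv2.imwrite("pics/w4.png",np.hstack([cv2.resize(t["color"][130:230,150:270,::-1],None,fx=3.3,fy=3.3),cv2.resize(w["color"][180:360,220:420,::-1],(367,330))]))
```

```text
side [[216.71601872 184.264964  ]] [[215.51798719 177.33031142]]
top [[167.76322588 280.59453633]] [[164.91583616 280.43328993]]
4118 [[0.417, 0.366, 0.01], [0.446, 0.369, 0.01], [0.393, 0.36, 0.01], [0.462, 0.373, 0.01], [0.416, 0.383, 0.01], [0.385, 0.364, 0.01], [0.426, 0.378, 0.01], [0.381, 0.37, 0.011], [0.414, 0.377, 0.011], [0.429, 0.37, 0.011], [0.375, 0.379, 0.011], [0.394, 0.375, 0.011]]
wrist tip [[316.12748766 266.15225118]]
[[0.411, 0.394, 0.079], [0.411, 0.394, 0.099], [0.412, 0.394, 0.113], [0.418, 0.395, 0.116], [0.392, 0.39, 0.16], [0.396, 0.391, 0.162]]
```

View pics/w4.png

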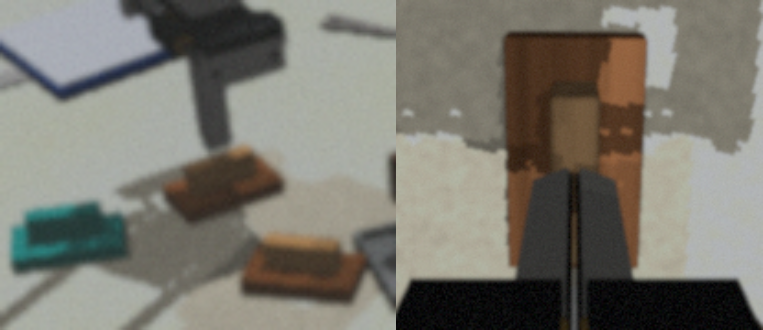

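Run:
```python
from h import *
o,T=pose();w=snap("wrist");C=cloud(w)
for r in range(262,300,3): print(r,C[r,300].round(3),C[r,316].round(3),C[r,330].round(3))
print(o["tool_pos"])
```

```text
262 [0.419 0.383 0.013] [0.408 0.392 0.037] [0.407 0.401 0.036]
265 [0.42  0.384 0.014] [0.41  0.393 0.037] [0.409 0.401 0.035]
268 [0.423 0.384 0.012] [0.412 0.393 0.037] [0.41  0.401 0.036]
271 [0.425 0.385 0.014] [0.413 0.393 0.038] [0.412 0.402 0.035]
274 [0.427 0.385 0.013] [0.415 0.394 0.038] [0.423 0.405 0.013]
277 [0.412 0.384 0.055] [0.411 0.393 0.052] [0.408 0.4   0.056]
280 [0.412 0.384 0.059] [0.411 0.393 0.056] [0.409 0.4   0.059]
283 [0.412 0.385 0.063] [0.411 0.393 0.06 ] [0.409 0.4   0.062]
286 [0.412 0.385 0.066] [0.411 0.393 0.064] [0.408 0.4   0.068]
289 [0.411 0.385 0.071] [0.412 0.393 0.067] [0.409 0.4   0.071]
292 [0.411 0.385 0.074] [0.411 0.393 0.071] [0.409 0.4   0.074]
295 [0.411 0.385 0.078] [0.412 0.393 0.074] [0.409 0.399 0.077]
298 [0.411 0.385 0.081] [0.412 0.393 0.077] [0.409 0.4   0.079]
[0.41855514 0.39449929 0.01522084]
```

Emit:
{"op": "arm_command", "data": {
  "targets": [0, 0, 0, 0, 0, 0, 0, 0, 0, 0, 0, 0, 0, 0, 0, 0, 0, 0, 0, 0, 0, 0, 0, 0, 0, 0, 0, 0, 0, 0, 0, 0, 0, 0, 0, 0, 0, 0, 0, 0, 0, 0, 0, 0, 0, 0, 0, 10, 0, 0, 0, 0, 0, 0, 20, 0, 0, 0, 0, 0, 0, 28, 0, 0, 0, 0, 0, 0, 31, 0, 0, 0, 0, 0, 0, 31, 0, 0, 0, 0, 0, 0, 31, 0]
}}

```text
time: 6.8
tool_pos: [0.4187, 0.3946, -0.0158]
ee_rot: [3.141, 0.0, -2.946]
wrist_force: [-0.5, 0.1, 0.3]
width: 0.0473
finger_force: 0.0
```

Emit:
{"op": "arm_command", "data": {
  "targets": [0, 0, 0, 0, 0, 0, 1, 0, 0, 0, 0, 0, 0, 1, 0, 0, 0, 0, 0, 0, 1, 0, 0, 0, 0, 0, 0, 1, 0, 0, 0, 0, 0, 0, 1, 0, 0, 0, 0, 0, 0, 1, 0, 0, 0, 0, 0, 0, 1, 0, 0, 0, 0, 0, 0, 1]
}}

```text
time: 7.6
tool_pos: [0.4186, 0.3946, -0.0156]
ee_rot: [3.141, 0.0, -2.946]
wrist_force: [0.1, -0.3, 1.0]
width: 0.0156
finger_force: 30.0
```

Run:
```python
from h import *
o,T=pose();w=snap("wrist");C=cloud(w);print(o["tool_pos"])
for r in range(262,295,3): print(r,C[r,290].round(3),C[r,342].round(3))
```

```text
[ 0.41859026  0.39456745 -0.01564839]
262 [0.408 0.377 0.013] [0.403 0.406 0.013]
265 [0.41  0.378 0.013] [0.405 0.407 0.013]
268 [0.412 0.378 0.014] [0.406 0.407 0.014]
271 [0.414 0.378 0.013] [0.407 0.408 0.014]
274 [0.416 0.379 0.013] [0.407 0.407 0.019]
277 [0.413 0.379 0.024] [0.407 0.407 0.024]
280 [0.413 0.379 0.028] [0.407 0.406 0.029]
283 [0.413 0.38  0.033] [0.407 0.406 0.032]
286 [0.412 0.38  0.037] [0.408 0.406 0.036]
289 [0.413 0.38  0.039] [0.408 0.406 0.039]
292 [0.413 0.38  0.042] [0.408 0.405 0.043]
```

Emit:
{"op": "arm_command", "data": {
  "targets": [0, 0, 0, 0, 0, -40, 1, 0, 0, 0, 0, 0, -90, 1, 0, 0, 0, 0, 0, -140, 1, 0, 0, 0, 0, 0, -140, 1, 0, 0, 0, 0, 0, -140, 1]
}}

```text
time: 8.15
tool_pos: [0.4193, 0.395, 0.1257]
ee_rot: [3.14, 0.003, -2.946]
wrist_force: [-0.6, -0.1, -1.4]
width: 0.016
finger_force: 30.0
```

Run:
```python
from h import *
print(pose()[0]["width"]);go(.5717,.0434,.125,1.3)
```

```text
0.015973297022802375
go yaw 1.3 turn [  -0.3    0.2 -170.1] shift [ -81.1 -374.5    0.4] j6 end -4.08 +-
go yaw 181.3 turn [0.1 0.2 9.9] shift [ -81.1 -374.5    0.4] j6 end -0.94 +-
```

Emit:
{"op": "arm_command", "data": {
  "targets": [0, 0, 4, -30, -100, 0, 1, 0, 0, 9.9, -60, -250, 0, 1, 0.1, 0.2, 9.9, -81.1, -374.5, 0, 1, 0.1, 0.2, 9.9, -81.1, -374.5, 0, 1, 0.1, 0.2, 9.9, -81.1, -374.5, 0, 1, 0.1, 0.2, 9.9, -81.1, -374.5, 0, 1, 0.1, 0.2, 9.9, -81.1, -374.5, 0, 1, 0.1, 0.2, 9.9, -81.1, -374.5, 0, 1, 0.1, 0.2, 9.9, -81.1, -374.5, 0, 1, 0.1, 0.2, 9.9, -81.1, -374.5, 0, 1, 0.1, 0.2, 9.9, -81.1, -374.5, 0, 1, 0.1, 0.2, 9.9, -81.1, -374.5, 0, 1]
}}

```text
time: 9.35
tool_pos: [0.5702, 0.0444, 0.1235]
ee_rot: [-3.14, -0.005, -3.116]
wrist_force: [-0.0, 0.3, -0.5]
width: 0.0159
finger_force: 30.0
```

Run:
```python
from h import *
s=snap("wrist");C=cloud(s);Z=C[...,2];m=(Z>.046)&(Z<.06)&(np.hypot(C[...,0]-.573,C[...,1]+.019)<.16);P=C[m]
print(len(P),P[:,:2].min(0),P[:,:2].max(0),rect(P)) ;cv2.imwrite("pics/w5.png",s["color"][...,::-1])
go(.5717,.0434,-.0085,1.3);print(pose()[0]["width"])
```

```text
4404 [ 0.50527242 -0.12055085] [0.64318755 0.0822246 ] (array([574.9, -18.6]), 202.9, 135.1, -88.8)
go yaw 1.3 turn [   0.4   -0.2 -179.9] shift [ -1.8  -0.7 132.3] j6 end -4.76 +-
go yaw 181.3 turn [-0.1 -0.2  0.1] shift [ -1.8  -0.7 132.3] j6 end -1.61 +-
0.015842640860819508
```

View pics/w5.png

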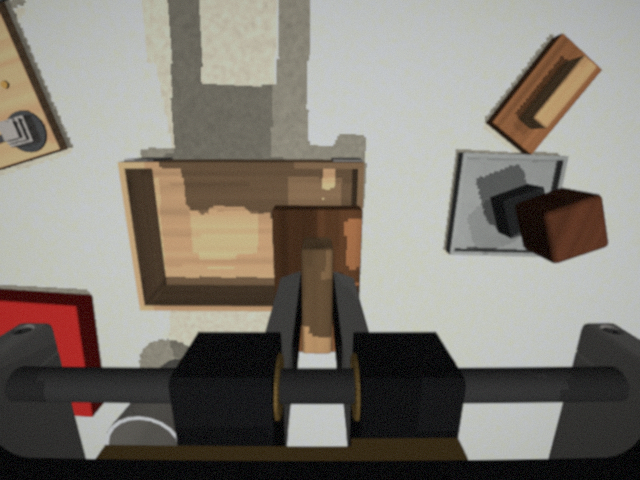

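Emit:
{"op": "arm_command", "data": {
  "targets": [0, 0, 0, -3, -0.7, 40, 1, 0, 0, 0, -3, -0.7, 80, 1, 0, 0, 0, -3, -0.7, 115, 1, 0, 0, 0, -3, -0.7, 128, 1, 0, 0, 0, -3, -0.7, 131, 1, 0, 0, 0, -3, -0.7, 132, 1, 0, 0, 0, -3, -0.7, 132, 1]
}}

```text
time: 10.1
tool_pos: [0.5754, 0.0422, -0.0055]
ee_rot: [-3.139, 0.001, -3.118]
wrist_force: [0.1, -0.2, -0.5]
width: 0.0159
finger_force: 30.0
```

Emit:
{"op": "arm_command", "data": {
  "targets": [0, 0, 0, 0, 0, 0, 0.25, 0, 0, 0, 0, 0, 0, 0.25, 0, 0, 0, 0, 0, 0, 0.25, 0, 0, 0, 0, 0, 0, 0.25, 0, 0, 0, 0, 0, -30, 0.25, 0, 0, 0, 0, 0, -75, 0.25, 0, 0, 0, 0, 0, -130, 0.25, 0, 0, 0, 0, 0, -130, 0.25, 0, 0, 0, 0, 0, -130, 0.25]
}}

```text
time: 11.0
tool_pos: [0.5756, 0.0422, 0.125]
ee_rot: [-3.139, 0.002, -3.119]
wrist_force: [-0.2, -0.0, -0.7]
width: 0.0351
finger_force: 0.0
```

Run:
```python
from h import *
s=snap("top");ridge(.443,.246,s=s);ridge(.5725,.043,s=s,z0=.036,z1=.048,r=.035)
C=cloud(s)
go(.4433,.2463,.1,-34.4)
```

```text
wrist 158 (array([443.3, 246.6]), 60.9, 16.6, -33.4) zmed 0.0368
wrist 53 (array([566.8,  59.6]), 42.2, 34.4, -0.5) zmed 0.0429
go yaw 325.6 turn [ 1.000e-01 -2.000e-01 -1.443e+02] shift [126.  207.1  22.2] j6 end -4.14 +-
go yaw 145.6 turn [-0.2 -0.1 35.7] shift [126.  207.1  22.2] j6 end -0.99 +-
```

Emit:
{"op": "arm_command", "data": {
  "targets": [-0.2, -0.1, 17, 60, 100, 0, 0, -0.2, -0.1, 35.7, 126, 207.1, 22, 0, -0.2, -0.1, 35.7, 126, 207.1, 22, 0, -0.2, -0.1, 35.7, 126, 207.1, 22, 0, -0.2, -0.1, 35.7, 126, 207.1, 22, 0, -0.2, -0.1, 35.7, 126, 207.1, 22, 0, -0.2, -0.1, 35.7, 126, 207.1, 22, 0, -0.2, -0.1, 35.7, 126, 207.1, 22, 0, -0.2, -0.1, 35.7, 126, 207.1, 22, 0, -0.2, -0.1, 35.7, 126, 207.1, 22, 0]
}}

```text
time: 12.05
tool_pos: [0.444, 0.2452, 0.1001]
ee_rot: [3.142, -0.001, 2.539]
wrist_force: [1.0, 0.4, 0.3]
width: 0.047
finger_force: 0.0
```

Run:
```python
from h import *
print(pose()[0]["tool_pos"],pose()[0]["width"])
ridge(.443,.246);t=snap("top");ridge(.5725,.043,s=t,z0=.033,z1=.048,r=.04)
go(.4433,.2465,-.0155,-34)
```

```text
[0.44403894 0.24518627 0.10005996] 0.04704578081565661
wrist 1280 (array([443.9, 246.3]), 59.4, 15.4, -34.2) zmed 0.0373
wrist 148 (array([575.,  56.]), 59.2, 44.5, 1.4) zmed 0.0428
go yaw 326 turn [-1.000e-01 -0.000e+00  1.795e+02] shift [  1.    0.5 115.7] j6 end 2.56 +-
go yaw 146 turn [ 0.  -0.  -0.5] shift [  1.    0.5 115.7] j6 end -0.58 +-
```

Emit:
{"op": "arm_command", "data": {
  "targets": [0, 0, 0, 1, 1, 40, 0, 0, 0, 0, 1, 1, 80, 0, 0, 0, 0, 1, 1, 105, 0, 0, 0, 0, 1, 1, 115, 0, 0, 0, 0, 1, 1, 115, 0, 0, 0, 0, 1, 1, 115, 0, 0, 0, 0, 1, 1, 115, 1, 0, 0, 0, 1, 1, 115, 1, 0, 0, 0, 1, 1, 115, 1, 0, 0, 0, 1, 1, 115, 1, 0, 0, 0, 1, 1, 115, 1, 0, 0, 0, 1, 1, 115, 1, 0, 0, 0, 1, 1, 115, 1]
}}

```text
time: 13.45
tool_pos: [0.4429, 0.2479, -0.0145]
ee_rot: [3.141, -0.001, 2.542]
wrist_force: [-1.2, -0.9, 3.4]
width: 0.0158
finger_force: 30.0
```

Emit:
{"op": "arm_command", "data": {
  "targets": [0, 0, 0, 0, 0, -40, 1, 0, 0, 0, 0, 0, -90, 1, 0, 0, 0, 0, 0, -140, 1, 0, 0, 0, 0, 0, -140, 1, 0, 0, 0, 0, 0, -140, 1]
}}

```text
time: 13.95
tool_pos: [0.4438, 0.2481, 0.1264]
ee_rot: [3.139, 0.001, 2.542]
wrist_force: [-0.3, 0.4, -1.2]
width: 0.0157
finger_force: 30.0
```

Run:
```python
from h import *
print(pose()[0]["tool_pos"],pose()[0]["width"])
go(.5755,-.0805,.115,1.3)
```

```text
[0.44376804 0.24812221 0.12638912] 0.015701182374179612
go yaw 1.3 turn [ 1.000e-01 -2.000e-01  1.443e+02] shift [-294.3 -196.9   11. ] j6 end 1.95 +-
go yaw 181.3 turn [  0.2   0.1 -35.7] shift [-294.3 -196.9   11. ] j6 end -1.2 +-
```

Emit:
{"op": "arm_command", "data": {
  "targets": [0.1, 0, -10, -100, -66, 5, 1, 0.2, 0.1, -35.7, -294.3, -196.9, 11, 1, 0.2, 0.1, -35.7, -294.3, -196.9, 11, 1, 0.2, 0.1, -35.7, -294.3, -196.9, 11, 1, 0.2, 0.1, -35.7, -294.3, -196.9, 11, 1, 0.2, 0.1, -35.7, -294.3, -196.9, 11, 1, 0.2, 0.1, -35.7, -294.3, -196.9, 11, 1, 0.2, 0.1, -35.7, -294.3, -196.9, 11, 1, 0.2, 0.1, -35.7, -294.3, -196.9, 11, 1, 0.2, 0.1, -35.7, -294.3, -196.9, 11, 1, 0.2, 0.1, -35.7, -294.3, -196.9, 11, 1, 0.2, 0.1, -35.7, -294.3, -196.9, 11, 1]
}}

```text
time: 15.15
tool_pos: [0.574, -0.0794, 0.1133]
ee_rot: [-3.14, -0.004, -3.117]
wrist_force: [-0.6, -0.5, -0.8]
width: 0.0154
finger_force: 30.0
```

Run:
```python
from h import *
print(pose()[0]["tool_pos"],pose()[0]["width"])
ridge(.5725,.043,z0=.034,z1=.048,r=.034)
go(.5755,-.0805,-.0085,1.3)
```

```text
[ 0.57401251 -0.07942082  0.11333263] 0.015446974265004057
wrist 1440 (array([575.8,  42.5]), 59.8, 16.8, 1.2) zmed 0.0429
go yaw 1.3 turn [   0.3   -0.2 -179.9] shift [ -1.7  -0.8 122.2] j6 end -4.97 +-
go yaw 181.3 turn [-0.1 -0.2  0.1] shift [ -1.7  -0.8 122.2] j6 end -1.83 +-
```

Emit:
{"op": "arm_command", "data": {
  "targets": [0, 0, 0, -1.7, 0, 40, 1, 0, 0, 0, -1.7, 0, 80, 1, 0, 0, 0, -1.7, 0, 110, 1, 0, 0, 0, -1.7, 0, 118, 1, 0, 0, 0, -1.7, 0, 121, 1, 0, 0, 0, -1.7, 0, 122, 1, 0, 0, 0, -1.7, 0, 122, 1, 0, 0, 0, -1.7, 0, 122, 1]
}}

```text
time: 16.0
tool_pos: [0.5774, -0.0815, -0.0063]
ee_rot: [-3.139, 0.0, -3.118]
wrist_force: [-0.1, -0.2, -0.5]
width: 0.0156
finger_force: 30.0
```

Emit:
{"op": "arm_command", "data": {
  "targets": [0, 0, 0, 0, 0, 0, 0.25, 0, 0, 0, 0, 0, 0, 0.25, 0, 0, 0, 0, 0, 0, 0.25, 0, 0, 0, 0, 0, 0, 0.25, 0, 0, 0, 0, 0, -30, 0.25, 0, 0, 0, 0, 0, -75, 0.25, 0, 0, 0, 0, 0, -130, 0.25, 0, 0, 0, 0, 0, -130, 0.25, 0, 0, 0, 0, 0, -130, 0.25]
}}

```text
time: 16.9
tool_pos: [0.5779, -0.0812, 0.1246]
ee_rot: [-3.138, 0.002, -3.119]
wrist_force: [0.0, 0.5, -0.5]
width: 0.0354
finger_force: 0.0
```

Run:
```python
from h import *
ridge(.575,-.08,z0=.034,z1=.048,r=.034);ridge(.5725,.043,z0=.034,z1=.048,r=.034)
t=snap("top");C=cloud(t);Z=C[...,2];m=(Z>.048)&(Z<.062)&(np.hypot(C[...,0]-.461,C[...,1]+.317)<.06);print(rect(C[m]))
m=(Z>.014)&(Z<.062)&(np.hypot(C[...,0]-.461,C[...,1]+.317)<.15)&(C[...,1]<-.19);print(rect(C[m]))
go(.461,-.317,.1,-73.2+90)
```

```text
wrist 1160 (array([579.1, -81.3]), 59.8, 15.6, 1.7) zmed 0.0432
wrist 1388 (array([575.4,  42.1]), 54.2, 47.4, -38.2) zmed 0.043
(array([ 460.3, -316.1]), 77.8, 27.8, -73.1)
(array([ 461. , -317.3]), 242.2, 149.6, -73.2)
go yaw 16.799999999999997 turn [ -0.6  -0.  164.5] shift [ 119.2 -233.7   20.5] j6 end 1.04 +-
go yaw 196.8 turn [  0.   -0.4 -15.5] shift [ 119.2 -233.7   20.5] j6 end -2.1 +-
```

Run:
```python
from h import *
go(.4605,-.3165,.08,106.9)
```

```text
go yaw 106.9 turn [-0.3 -0.3 74.4] shift [ 119.6 -233.2   40.5] j6 end -0.53 +-
go yaw 286.9 turn [   0.4   -0.3 -105.6] shift [ 119.6 -233.2   40.5] j6 end -3.67 +-
```

Emit:
{"op": "arm_command", "data": {
  "targets": [0, 0, 8, 40, -50, 0, 0.1, -0.1, -0.1, 30, 80, -120, 10, 0.1, -0.3, -0.3, 74.4, 119.6, -233.2, 30, 0.1, -0.3, -0.3, 74.4, 119.6, -233.2, 40, 0.1, -0.3, -0.3, 74.4, 119.6, -233.2, 40, 0.1, -0.3, -0.3, 74.4, 119.6, -233.2, 40, 0.1, -0.3, -0.3, 74.4, 119.6, -233.2, 40, 0.1, -0.3, -0.3, 74.4, 119.6, -233.2, 40, 0.1, -0.3, -0.3, 74.4, 119.6, -233.2, 40, 0.1, -0.3, -0.3, 74.4, 119.6, -233.2, 40, 0.1, -0.3, -0.3, 74.4, 119.6, -233.2, 40, 0.1, -0.3, -0.3, 74.4, 119.6, -233.2, 40, 0.1, -0.3, -0.3, 74.4, 119.6, -233.2, 40, 0.1]
}}

```text
time: 18.35
tool_pos: [0.4619, -0.3166, 0.0823]
ee_rot: [3.139, 0.001, 1.867]
wrist_force: [0.0, -0.6, -1.5]
width: 0.0421
finger_force: 0.0
```

Run:
```python
from h import *
ridge(.4605,-.3165,z0=.048,z1=.06,r=.06)
go(.4605,-.3165,-.011,106.9)
t=snap("top");ridge(.577,-.08,s=t,z0=.034,z1=.048,r=.04);ridge(.575,.043,s=t,z0=.034,z1=.048,r=.04)
ridge(.573,-.018,s=t,z0=.0495,z1=.06,r=.14)
C=cloud(t);Z=C[...,2]
m=(Z>.02)&(Z<.047)&(abs(C[...,0]-.575)<.05)&(abs(C[...,1]+.0186)<.09)&(t["color"][...,0]>0);P=C[m];print(len(P),P[:,2].max())
```

```text
wrist 3692 (array([ 461.1, -316.6]), 79.8, 28.0, -73.4) zmed 0.0533
go yaw 106.9 turn [0.2 0.1 0.1] shift [ 0.8 -1.6 93.5] j6 end -1.0 +-
go yaw 286.9 turn [-1.000e-01  3.000e-01 -1.799e+02] shift [ 0.8 -1.6 93.5] j6 end -4.14 +-
wrist 153 (array([578.5, -94.7]), 60.3, 43.4, -1.5) zmed 0.043
wrist 144 (array([574.8,  56.5]), 58.3, 43.9, -0.0) zmed 0.0428
wrist 499 (array([574.1, -18.6]), 202.4, 135.1, -88.6) zmed 0.0532
672 0.04697791463719403
```

Emit:
{"op": "arm_command", "data": {
  "targets": [0, 0, 0, 0, 0, 40, 0.1, 0, 0, 0, 0, -1, 75, 0.1, 0, 0, 0, 0, -1, 88, 0.1, 0, 0, 0, 0, -1, 92, 0.1, 0, 0, 0, 0, -1, 93, 0.1, 0, 0, 0, 0, -1, 93, 0.1, 0, 0, 0, 0, -1, 93, 1, 0, 0, 0, 0, -1, 93, 1, 0, 0, 0, 0, -1, 93, 1, 0, 0, 0, 0, -1, 93, 1, 0, 0, 0, 0, -1, 93, 1, 0, 0, 0, 0, -1, 93, 1]
}}

```text
time: 19.65
tool_pos: [0.4614, -0.3182, -0.0089]
ee_rot: [3.139, 0.004, 1.866]
wrist_force: [-2.5, -0.6, 5.3]
width: 0.0274
finger_force: 30.0
```

Emit:
{"op": "arm_command", "data": {
  "targets": [0, 0, 0, 0, 0, -20, 1, 0, 0, 0, 0, 0, -50, 1, 0, 0, 0, 0, 0, -85, 1, 0, 0, 0, 0, 0, -110, 1, 0, 0, 0, 0, 0, -110, 1, 0, 0, 0, 0, 0, -110, 1, 0, 0, 0, 0, 0, -110, 1]
}}

```text
time: 20.35
tool_pos: [0.4594, -0.3155, 0.096]
ee_rot: [-3.141, -0.004, 1.866]
wrist_force: [-0.1, 0.5, -6.9]
width: 0.0277
finger_force: 30.0
```

Run:
```python
from h import *
s=snap("wrist");C=cloud(s);o,_=pose();z=o["tool_pos"][2]
m=(C[...,2]>.05+z+.035-.024-.055)&(C[...,2]>.09)&(C[...,2]<z+.036+.03)&(np.hypot(C[...,0]-.4605,C[...,1]+.3165)<.14)
P=C[m];print(len(P),np.percentile(P[:,2],[5,25,50,75,95]))
go(.5745,-.0186,.105,91.35)
```

```text
69564 [0.12356473 0.12435882 0.1249994  0.12667078 0.15832551]
go yaw 91.35 turn [-0.  -0.2 15.6] shift [250.7 196.6  -8. ] j6 end -0.73 +-
go yaw 271.35 turn [   0.3   -0.  -164.4] shift [250.7 196.6  -8. ] j6 end -3.87 +-
```

Emit:
{"op": "arm_command", "data": {
  "targets": [0, 0, 3, 50, 40, -5, 1, 0, -0.1, 10, 110, 85, -8, 1, 0, -0.2, 15.6, 180, 140, -8, 1, 0, -0.2, 15.6, 235, 185, -8, 1, 0, -0.2, 15.6, 250.7, 196.6, -8, 1, 0, -0.2, 15.6, 250.7, 196.6, -8, 1, 0, -0.2, 15.6, 250.7, 196.6, -8, 1, 0, -0.2, 15.6, 250.7, 196.6, -8, 1, 0, -0.2, 15.6, 250.7, 196.6, -8, 1, 0, -0.2, 15.6, 250.7, 196.6, -8, 1, 0, -0.2, 15.6, 250.7, 196.6, -8, 1]
}}

```text
time: 21.5
tool_pos: [0.5755, -0.0214, 0.1073]
ee_rot: [3.139, 0.005, 1.592]
wrist_force: [-0.3, 0.6, -6.5]
width: 0.028
finger_force: 30.0
```

Run:
```python
from h import *
o,T=pose();print(o["tool_pos"],o["ee_rot"],o["width"])
z=o["tool_pos"][2]
s=snap("wrist");C=cloud(s);Z=C[...,2]; r=np.hypot(C[...,0]-.574,C[...,1]+.0186)
for n,z0,z1 in(("handle",.05,.07),("plate",.02,.037)):   # relative to TCP z ; tip= +.035, plate top ~ tip-.004
    m=(Z>z+z0)&(Z<z+z1)&(r<.06 if n=="handle" else r<.15);P=C[m];print(n,len(P),rect(P),np.median(P[:,2])-z)
    if n=="plate": A=np.c_[P[:,:2]-P[:,:2].mean(0),np.ones(len(P))];print(np.linalg.lstsq(A,P[:,2],rcond=None)[0])
t=snap("top");C=cloud(t);Z=C[...,2];r=np.hypot(C[...,0]-.574,C[...,1]+.0186)
for z0,z1 in((.015,.04),):
    m=(Z>z+z0)&(Z<z+z1)&(r<.15);P=C[m];print("top plate",len(P),rect(P),np.median(P[:,2])-z)
cv2.imwrite("pics/w6.png",np.hstack([t["color"][160:360,220:520,::-1],cv2.resize(s["color"][...,::-1],(267,200))]))
```

```text
[ 0.57552851 -0.02135151  0.10726156] [3.13865304 0.00464221 1.59186694] 0.027957128726520505
handle 8979 (array([575.9, -17.1]), 75.4, 52.1, -88.1) 0.06204232120190467
plate 55436 (array([576.3, -13.4]), 229.8, 148.7, -88.6) 0.028125499383290703
[ 0.00096802 -0.00381888  0.13547718]
top plate 2007 (array([576.1, -35.8]), 209.8, 149.0, -88.7) 0.028426652446077755
```

View pics/w6.png

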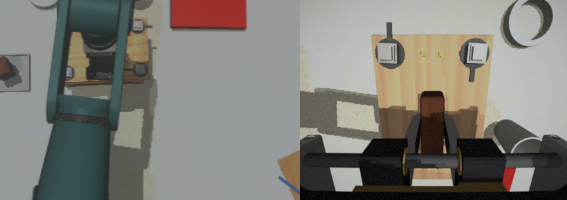

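```bash
cat > pl.py <<'E'
from h import *
o,T=pose();z=o["tool_pos"][2];c=np.array([.5741,-.0186]);a=np.radians(91.35)
u=np.array([np.cos(a),np.sin(a)]);v=np.array([np.sin(a),-np.cos(a)])
s=snap("wrist");C=cloud(s);m=abs(C[...,2]-z-.028)<.006;P=C[m][:,:2]-c
q=P@u;p=P@v;k=(abs(p)<.03)&(abs(q)<.2)
print("along y edges",np.percentile(q[k],[0.2,99.8])*1e3)
k=(abs(q)<.15)&(abs(q)>.02)&(abs(p)<.2)
for lo in np.arange(-.1,.1,.04):
    kk=(q>lo)&(q<lo+.04);print(lo.round(2),kk.sum(),np.percentile(p[kk],[0.5,99.5])*1e3 if kk.sum()>50 else "")
print("tcp rel",(o["tool_pos"][:2]-c)@u*1e3,(o["tool_pos"][:2]-c)@v*1e3, o["ee_rot"])
E
python3 pl.py
```

```text
along y edges [-108.29947696  106.5346707 ]
-0.1 1451 [-27.64413772  31.45613129]
-0.06 2614 [-70.90336073  75.59520961]
-0.02 10462 [-70.68580022  75.48656441]
0.02 17276 [-70.38036789  75.41293552]
0.06 18053 [-70.64145518  75.37029586]
tcp rel -2.6309112132918697 1.6671755012325788 [3.1377481  0.00454945 1.59199909]
```

Emit:
{"op": "arm_command", "data": {
  "targets": [0, 0, 0, 0.9, -2.2, 15, 1, 0, 0, 0, 0.9, -2.2, 35, 1, 0, 0, 0, 0.9, -2.2, 50, 1, 0, 0, 0, 0.9, -2.2, 56, 1, 0, 0, 0, 0.9, -2.2, 58, 1, 0, 0, 0, 0.9, -2.2, 58, 1, 0, 0, 0, 0.9, -2.2, 58, 1]
}}

```text
time: 22.35
tool_pos: [0.575, -0.0196, 0.0509]
ee_rot: [3.136, 0.005, 1.594]
wrist_force: [0.3, -0.6, -6.3]
width: 0.0277
finger_force: 30.0
```

```bash
python3 pl.py
```

```text
along y edges [-106.73855663  108.1646943 ]
-0.1 1862 [-28.40410224 151.813743  ]
-0.06 2303 [-71.71043064  74.56814647]
-0.02 10214 [-71.59934541  74.61296101]
0.02 16945 [-71.34636509  74.39181719]
0.06 17893 [-71.64970398  74.30717664]
tcp rel -0.9781960077724012 0.8527734269907624 [3.13553055 0.0047947  1.59386062]
```

Emit:
{"op": "arm_command", "data": {
  "targets": [0, 0, 0, -0.6, -1.3, 0, 1, 0, 0, 0, -0.6, -1.3, 3, 1, 0, 0, 0, -0.6, -1.3, 6, 1, 0, 0, 0, -0.6, -1.3, 8, 1, 0, 0, 0, -0.6, -1.3, 10, 1, 0, 0, 0, -0.6, -1.3, 11, 1, 0, 0, 0, -0.6, -1.3, 12, 1, 0, 0, 0, -0.6, -1.3, 12, 1, 0, 0, 0, -0.6, -1.3, 12, 1]
}}

```text
time: 23.3
tool_pos: [0.5729, -0.0201, 0.0379]
ee_rot: [3.137, 0.004, 1.594]
wrist_force: [-0.2, -0.3, -6.2]
width: 0.0275
finger_force: 30.0
```

Still hanging freely; lower further in small steps.

Emit:
{"op": "arm_command", "data": {
  "targets": [0, 0, 0, 0, 0, 1, 1, 0, 0, 0, 0, 0, 2, 1, 0, 0, 0, 0, 0, 2, 1]
}}

```text
time: 23.6
tool_pos: [0.5732, -0.0202, 0.0373]
ee_rot: [3.137, 0.005, 1.594]
wrist_force: [-1.9, -0.2, 2.2]
width: 0.0279
finger_force: 30.0
```

```bash
python3 pl.py
python3 - <<'E'
from h import *
o,_=pose();s=snap("wrist");C=cloud(s);P=C[(abs(C[...,2]-.066)<.012)&(abs(C[...,0]-.574)<.07)&(abs(C[...,1]+.0186)<.1)]
print(np.median(P[:,2]),np.linalg.lstsq(np.c_[P[:,:2]-P[:,:2].mean(0),np.ones(len(P))],P[:,2],rcond=None)[0])
E
```

```text
along y edges [-107.2445033   107.91497644]
-0.1 1712 [-30.09485977 152.90667881]
-0.06 2438 [-73.43607877  72.9564803 ]
-0.02 10280 [-73.40072697  72.71335496]
0.02 17085 [-73.25874684  72.52079339]
0.06 18070 [-73.62917104  72.38277271]
tcp rel -1.601541729490707 -0.9297547181094639 [3.13658267 0.00463264 1.5938074 ]
0.06566147446167397 [-0.00034     0.00832977  0.06603486]
```

Emit:
{"op": "arm_command", "data": {
  "targets": [0, 0, 0, 0, 0, 0, 0.1, 0, 0, 0, 0, 0, 0, 0.1, 0, 0, 0, 0, 0, 0, 0.1, 0, 0, 0, 0, 0, 0, 0.1, 0, 0, 0, 0, 0, -30, 0.1, 0, 0, 0, 0, 0, -80, 0.1, 0, 0, 0, 0, 0, -130, 0.1, 0, 0, 0, 0, 0, -130, 0.1, 0, 0, 0, 0, 0, -130, 0.1]
}}

```text
time: 24.6
tool_pos: [0.5736, -0.0197, 0.1679]
ee_rot: [3.133, 0.005, 1.594]
wrist_force: [-0.2, 0.6, 0.0]
width: 0.0422
finger_force: 0.0
```

```bash
cat > sc.py <<'E'
from h import *
# planes & screws from wrist (and top) views; c/a = cover pose guess
def screws(s,c=np.array([.574,-.0186]),a=91.4,zp=.066,show=True):
    a=np.radians(a);u=np.array([np.cos(a),np.sin(a)]);v=np.array([np.sin(a),-np.cos(a)]);C=cloud(s);Z=C[...,2]
    for i,(x,y) in enumerate(((52,86),(-52,86),(-52,-86),(52,-86)),1):
        q=c+v*x/1e3+u*y/1e3;d=np.hypot(C[...,0]-q[0],C[...,1]-q[1])
        m=(Z>zp+.013)&(Z<zp+.028)&(d<.022);P=C[m]
        mt=(abs(Z-zp-.02)<.0025)&(d<.022);Pt=C[mt]
        # pointer: dark pixels of the ring around the foot
        dark=(s["color"].max(2)<110)&(abs(Z-zp-.002)<.007)&(d>.019)&(d<.042);D=C[dark]
        ang=np.degrees(np.arctan2(*(D[:,:2].mean(0)-q)[::-1])) if len(D)>5 else None
        print("screw",i,"at",(q*1e3).round(1),"head",len(P),"top",rect(Pt) if len(Pt)>8 else None,"pointer",len(D),ang)
if __name__=="__main__":
    import sys
    s=snap(sys.argv[1]);C=cloud(s);Z=C[...,2]
    P=C[(abs(Z-.066)<.008)&(abs(C[...,0]-.574)<.09)&(abs(C[...,1]+.0186)<.125)]
    print("plate",np.median(P[:,2]),np.linalg.lstsq(np.c_[P[:,:2]-P[:,:2].mean(0),np.ones(len(P))],P[:,2],rcond=None)[0][:2])
    P=P[abs(P[:,2]-np.median(P[:,2]))<.004]
    print(rect(P)); screws(s)
E
python3 sc.py wrist
python3 - <<'E'
from h import *
s=snap("wrist");cv2.imwrite("pics/w7.png",s["color"][...,::-1])
go(.5477,.239,.15,20.7)
E
```

```text
plate 0.06558754722448445 [-0.00130414  0.00056964]
(array([573.2, -18.5]), 240.9, 148.5, -88.7)
screw 1 at [623.9  68.6] head 492 top (array([623.3,  68.7]), 14.3, 13.9, -2.2) pointer 101 -92.70662870358146
screw 2 at [519.9  66.1] head 498 top (array([519.,  66.]), 14.3, 14.1, -1.2) pointer 119 90.01808407208378
screw 3 at [ 524.1 -105.8] head 0 top None pointer 607 84.0840140640047
screw 4 at [ 628.1 -103.3] head 2 top None pointer 397 138.0295128803072
go yaw 20.7 turn [ 0.2  0.1 70.6] shift [259.  -18.   13.1] j6 end 1.08 +-
go yaw 200.7 turn [  -0.2    0.2 -109.4] shift [259.  -18.   13.1] j6 end -2.06 +-
```

View pics/w7.png

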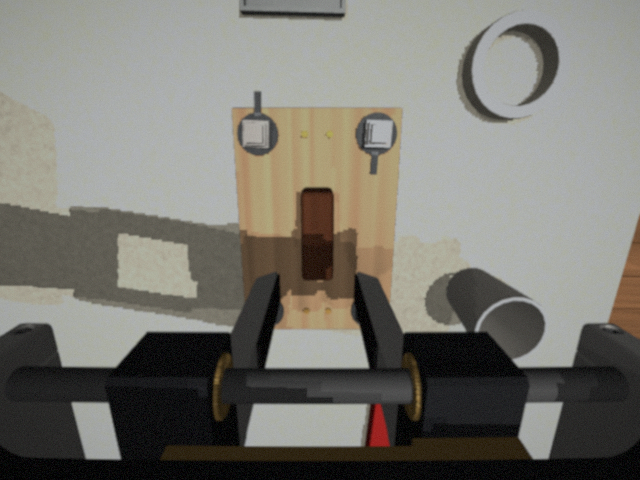

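Run:
```python
from h import *
go(.5477,.239,.12,110.7)
```

```text
go yaw 110.7 turn [  0.1   0.2 -19.4] shift [259.2 -18.   43.1] j6 end -0.49 +-
go yaw 290.7 turn [ 3.000e-01 -1.000e-01  1.606e+02] shift [259.2 -18.   43.1] j6 end 2.65 +-
```

Emit:
{"op": "arm_command", "data": {
  "targets": [0.1, 0.2, -10, 50, -4, 0, -0.4, 0.1, 0.2, -19.4, 130, -10, 0, -0.4, 0.1, 0.2, -19.4, 259.2, -18, 20, -0.4, 0.1, 0.2, -19.4, 259.2, -18, 43, -0.4, 0.1, 0.2, -19.4, 259.2, -18, 43, -0.4, 0.1, 0.2, -19.4, 259.2, -18, 43, -0.4, 0.1, 0.2, -19.4, 259.2, -18, 43, -0.4, 0.1, 0.2, -19.4, 259.2, -18, 43, -0.4, 0.1, 0.2, -19.4, 259.2, -18, 43, -0.4]
}}

```text
time: 25.6
tool_pos: [0.5493, 0.2372, 0.122]
ee_rot: [3.14, 0.003, 1.93]
wrist_force: [0.0, -0.3, -0.1]
width: 0.0658
finger_force: 0.0
```

```bash
python3 - <<'E'
from h import *
print(pose()[0]["tool_pos"],pose()[0]["width"])
ridge(.5477,.239,z0=.087,z1=.1,r=.05)
t=snap("top");ridge(.5477,.239,s=t,z0=.087,z1=.1,r=.05);pickle.dump(t,open("t2.pkl","wb"))
C=cloud(t);Z=C[...,2];m=(Z>.006)&(Z<.02)&(np.hypot(C[...,0]-.54,C[...,1]-.22)<.09);P=C[m];print("tray",rect(P))
go(.5477,.239,.018,110.7)
E
python3 sc.py top
```

```text
[0.54927124 0.23722061 0.12198135] 0.06580710277290035
wrist 3246 (array([547.9, 239.2]), 44.1, 44.0, 21.8) zmed 0.0933
wrist 125 (array([550.4, 231. ]), 45.9, 31.8, 33.0) zmed 0.0928
tray (array([530.5, 207.2]), 142.3, 111.5, 7.2)
go yaw 110.7 turn [ 0.1  0.1 -0.1] shift [  2.5  -1.3 104.4] j6 end -0.05 +-
go yaw 290.7 turn [  0.2  -0.2 179.9] shift [  2.5  -1.3 104.4] j6 end 3.09 +-
plate 0.06521855380783648 [-0.00033063  0.00022186]
(array([572.9, -18.7]), 239.1, 148.7, -88.7)
screw 1 at [623.9  68.6] head 64 top (array([622.7,  67.6]), 18.1, 17.6, 0.2) pointer 18 -96.39193166961626
screw 2 at [519.9  66.1] head 48 top (array([519.1,  64.9]), 14.8, 12.6, 88.4) pointer 22 149.7462443321773
screw 3 at [ 524.1 -105.8] head 59 top (array([ 522.6, -105.3]), 14.6, 12.8, 87.5) pointer 21 102.79898668124612
screw 4 at [ 628.1 -103.3] head 49 top (array([ 627. , -103.5]), 15.5, 15.0, -1.8) pointer 12 -93.54475913734012
```

Emit:
{"op": "arm_command", "data": {
  "targets": [0, 0, -1, 2.5, -1.3, 40, -0.4, 0, 0, -1, 2.5, -1.3, 80, -0.4, 0, 0, -1, 2.5, -1.3, 100, -0.4, 0, 0, -1, 2.5, -1.3, 103, -0.4, 0, 0, -1, 2.5, -1.3, 103, -0.4, 0, 0, -1, 2.5, -1.3, 103, -0.4, 0, 0, -1, 2.5, -1.3, 103, 1, 0, 0, -1, 2.5, -1.3, 103, 1, 0, 0, -1, 2.5, -1.3, 103, 1, 0, 0, -1, 2.5, -1.3, 103, 1, 0, 0, -1, 2.5, -1.3, 103, 1, 0, 0, -1, 2.5, -1.3, 103, 1, 0, 0, -1, 2.5, -1.3, 103, 1]
}}

```text
time: 27.05
tool_pos: [0.5471, 0.2409, 0.0195]
ee_rot: [3.139, 0.002, 1.95]
wrist_force: [-1.3, -0.2, 4.9]
width: 0.0435
finger_force: 30.0
```

Run:
```python
from h import *
o,T=pose();print(o)
t=pickle.load(open("top.pkl","rb"));C=cloud(t);Z=C[...,2];im=t["color"]
m=(abs(C[...,0]-.54)<.075)&(abs(C[...,1]-.225)<.09)
g=m&(Z>.008)&(Z<.016)&(im.max(2).astype(int)-im.min(2)<25); P=C[g]; print("rim",len(P),rect(P[(P[:,0]>.485)]))
```

```text
{'time': 27.05, 'joint_positions': array([ 0.32105226,  0.26690933,  1.4728238 , -0.00179912,  1.39928893,
       -0.05777358]), 'qvel': array([ 4.88603422e-05,  2.88472577e-05, -1.03477285e-03, -1.71986017e-03,
       -1.80583108e-04, -2.94085658e-04]), 'joint_torque': array([-2.18013459e-02, -3.65449870e+01, -2.63059849e+01,  7.85007281e-02,
       -2.99912794e-01, -2.88976786e-03]), 'tool_pos': array([0.54710537, 0.24087644, 0.01946807]), 'ee_rot': array([3.13912902e+00, 1.91896266e-03, 1.94992458e+00]), 'wrist_force': array([-1.34545766, -0.20416895,  4.94071399]), 'wrist_torque': array([-0.1395938 ,  0.17051446,  0.05970615]), 'finger_force': 29.977886080741882, 'width': 0.04347748170621474}
rim 233 (array([544.9, 230.4]), 104.9, 101.1, 90.0)
```

Emit:
{"op": "arm_command", "data": {
  "targets": [0, 0, 0, 0, 0, -30, 1, 0, 0, 0, 0, 0, -75, 1, 0, 0, 0, 0, 0, -120, 1, 0, 0, 0, 0, 0, -126, 1, 0, 0, 0, 0, 0, -126, 1, 0, 0, 0, 0, 0, -126, 1]
}}

```text
time: 27.65
tool_pos: [0.5449, 0.2403, 0.1412]
ee_rot: [-3.137, 0.002, 1.95]
wrist_force: [0.1, -0.0, -2.3]
width: 0.0441
finger_force: 30.0
```

```bash
cat >> h.py <<'E'
def keyoff():
    """handle in tool frame, from its top face (mm)"""
    o,T=pose();s=snap("wrist");C=cloud(s);z=o["tool_pos"][2]
    X=(C-T[:3,3])@T[:3,:3]*1e3
    m=(abs(X[...,2]+75)<4)&(abs(X[...,0])<35)&(abs(X[...,1])<21)
    P=X[m];print("handle top x range",np.percentile(P[:,0],[.5,99.5]).round(1),len(P),"z",np.median(P[:,2]).round(1),"width",o["width"]);return s
def gokey(x,y,z,yaw,off):
    """as go, for key axis at x,y; off = key centre in tool x,y (m)"""
    a=np.radians(yaw);tx=np.array([np.cos(a),np.sin(a)]);ty=np.array([np.sin(a),-np.cos(a)])
    q=np.array([x,y])-tx*off[0]-ty*off[1];o,T=pose()
    print("t",round(o["time"],1),"pos",o["tool_pos"].round(4),"yaw",np.degrees(o["ee_rot"][2]).round(1),"F",o["wrist_force"].round(1),"M",o["wrist_torque"].round(2),"w",o["width"].round(4));go(q[0],q[1],z,yaw)
E
python3 - <<'E'
from h import *
s=keyoff();gokey(.623,.0686,.145,88,(-.0019,0))
cv2.imwrite("pics/w8.png",s["color"][...,::-1])
o,T=pose();C=cloud(s);X=(C-T[:3,3])@T[:3,:3]*1e3
for r in range(230,330,8): print(r,X[r,316].round(1))
E
```

```text
handle top x range [-22.5  19.4] 7410 z -73.8 width 0.04406731878724761Traceback (most recent call last):
  File "<stdin>", line 2, in <module>
  File "h.py", line 49, in gokey
    print("t",round(o["time"],1),"pos",o["tool_pos"].round(4),"yaw",np.degrees(o["ee_rot"][2]).round(1),"F",o["wrist_force"].round(1),"M",o["wrist_torque"].round(2),"w",o["width"].round(4));go(q[0],q[1],z,yaw)
                                                                                                                                                                         ^^^^^^^^^^^^^^^^
AttributeError: 'float' object has no attribute 'round'
```

```bash
sed -i 's/o\["width"\].round(4)/round(o["width"],4)/' h.py
python3 - <<'E'
from h import *
gokey(.623,.0686,.145,88,(-.0017,0))
E
```

```text
t 27.7 pos [0.5446 0.2402 0.1407] yaw 111.7 F [-0.3  0.1 -2.5] M [-0.04 -0.02  0.  ] w 0.044
go yaw 88 turn [-0.3  0.1 23.7] shift [-186.9   10.    -4.1] j6 end 0.36 +-
go yaw 268 turn [  -0.2   -0.4 -156.3] shift [-186.9   10.    -4.1] j6 end -2.79 +-
```

Emit:
{"op": "arm_command", "data": {
  "targets": [-0.1, 0, 8, -50, 3, -4, 1, -0.2, 0.1, 16, -100, 6, -4, 1, -0.3, 0.1, 23.7, -150, 9, -4, 1, -0.3, 0.1, 23.7, -180, 10, -4, 1, -0.3, 0.1, 23.7, -186.9, 10, -4, 1, -0.3, 0.1, 23.7, -186.9, 10, -4, 1, -0.3, 0.1, 23.7, -186.9, 10, -4, 1, -0.3, 0.1, 23.7, -186.9, 10, -4, 1]
}}

```text
time: 28.5
tool_pos: [0.6241, 0.0726, 0.1483]
ee_rot: [3.136, -0.002, 1.538]
wrist_force: [-0.5, -0.4, -1.6]
width: 0.044
finger_force: 30.0
```

Run:
```python
from h import *
gokey(.623,.0686,.092,88,(-.0017,0))
s=snap("wrist");t=snap("side")
cv2.imwrite("pics/w8.png",np.hstack([s["color"][::2,::2,::-1],cv2.resize(t["color"][150:350,240:440,::-1],(480,480))[:240*2][::2,::2] if 0 else cv2.resize(t["color"][170:310,260:420,::-1],(274,240))]))
```

```text
t 28.5 pos [0.6241 0.0726 0.1483] yaw 88.1 F [-0.5 -0.4 -1.6] M [-0.04  0.04 -0.02] w 0.044
go yaw 88 turn [ 0.3 -0.1  0.1] shift [-2.4 -1.2 56.3] j6 end 0.06 +-
go yaw 268 turn [   0.2    0.5 -179.9] shift [-2.4 -1.2 56.3] j6 end -3.08 +-
```

View pics/w8.png

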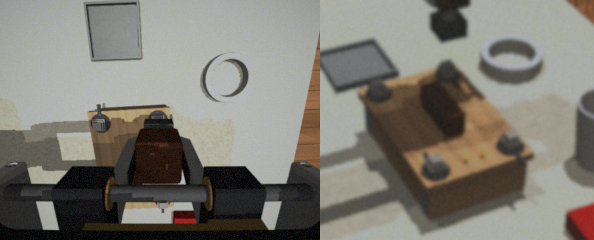

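Emit:
{"op": "arm_command", "data": {
  "targets": [0.3, 0, 0, -2.4, -1.2, 20, 1, 0.3, 0, 0, -2.4, -1.2, 38, 1, 0.3, 0, 0, -2.4, -1.2, 38, 1, 0.3, 0, 0, -2.4, -1.2, 38, 1, 0.3, 0, 0, -2.4, -1.2, 38, 1]
}}

```text
time: 29.1
tool_pos: [0.6246, 0.0691, 0.1125]
ee_rot: [3.138, -0.002, 1.537]
wrist_force: [0.1, 0.3, -1.9]
width: 0.0439
finger_force: 30.0
```

Run:
```python
from h import *
gokey(.623,.0686,.0845,88,(-.0017,0))
```

```text
t 29.1 pos [0.6246 0.0691 0.1125] yaw 88.1 F [ 0.1  0.3 -1.9] M [-0.05  0.04 -0.04] w 0.0439
go yaw 88 turn [ 0.2 -0.1  0.1] shift [ 1.1 -1.6 28. ] j6 end 0.05 +-
go yaw 268 turn [   0.2    0.3 -179.9] shift [ 1.1 -1.6 28. ] j6 end -3.09 +-
```

Emit:
{"op": "arm_command", "data": {
  "targets": [0.1, 0, 0, 1.1, -1.6, 0, 1, 0.2, 0, 0, 1.1, -1.6, 6, 1, 0.2, 0, 0, 1.1, -1.6, 12, 1, 0.2, 0, 0, 1.1, -1.6, 17, 1, 0.2, 0, 0, 1.1, -1.6, 21, 1, 0.2, 0, 0, 1.1, -1.6, 24, 1, 0.2, 0, 0, 1.1, -1.6, 24, 1, 0.2, 0, 0, 1.1, -1.6, 24, 1]
}}

```text
time: 29.9
tool_pos: [0.6223, 0.0698, 0.0869]
ee_rot: [-3.139, -0.001, 1.536]
wrist_force: [1.0, 0.6, -2.0]
width: 0.0439
finger_force: 30.0
```

Run:
```python
from h import *
gokey(.623,.0686,.0845,88,(-.0017,0))
```

```text
t 29.9 pos [0.6223 0.0698 0.0869] yaw 88.0 F [ 1.   0.6 -2. ] M [-0.09  0.03 -0.02] w 0.0439
go yaw 88 turn [-0.1 -0.1  0. ] shift [0.6 0.7 2.4] j6 end 0.05 +-
go yaw 268 turn [ 1.0e-01 -2.0e-01 -1.8e+02] shift [0.6 0.7 2.4] j6 end -3.09 +-
```

Emit:
{"op": "arm_command", "data": {
  "targets": [0, 0, 0, 0.6, 0.7, 1.5, 1, 0, 0, 6, 0.6, 0.9, 1.5, 1, 0, 0, 12, 0.6, 1.1, 1.5, 1, 0, 0, 18, 0.5, 1.2, 1.5, 1, 0, 0, 24, 0.5, 1.4, 1.5, 1, 0, 0, 30, 0.4, 1.6, 1.5, 1, 0, 0, 36, 0.3, 1.7, 1.5, 1, 0, 0, 42, 0.2, 1.8, 1.5, 1, 0, 0, 46, 0.1, 1.9, 1.5, 1, 0, 0, 46, 0.1, 1.9, 1.5, 1, 0, 0, 46, 0.1, 1.9, 1.5, 1]
}}

```text
time: 31.0
tool_pos: [0.6246, 0.0695, 0.0856]
ee_rot: [-3.14, 0.0, 0.735]
wrist_force: [0.3, -1.3, -2.3]
width: 0.0439
finger_force: 30.0
```

```bash
python3 - <<'E'
from h import *
gokey(.623,.0686,.0845,42,(-.0017,0))
E
python3 sc.py wrist; python3 sc.py top
```

```text
t 31.0 pos [0.6246 0.0695 0.0856] yaw 42.1 F [ 0.3 -1.3 -2.3] M [-0.32 -0.11  0.02] w 0.0439
go yaw 42 turn [-0.1  0.   0.1] shift [-0.1 -0.4  1.1] j6 end 0.86 +-
go yaw 222 turn [-0.000e+00 -1.000e-01 -1.799e+02] shift [-0.1 -0.4  1.1] j6 end -2.28 +-
plate 0.06565232776957161 [-0.00357262 -0.00078628]
(array([572.7,   4.4]), 196.3, 149.3, -88.3)
screw 1 at [623.9  68.6] head 307 top (array([637.4,  81. ]), 24.1, 1.0, -48.4) pointer 403 -26.61492306701165
screw 2 at [519.9  66.1] head 0 top None pointer 363 1.6186769080123458
screw 3 at [ 524.1 -105.8] head 0 top None pointer 44 84.60276629103706
screw 4 at [ 628.1 -103.3] head 0 top None pointer 0 None
plate 0.06517959924236338 [ 0.00027321 -0.0025125 ]
(array([573.6, -24.7]), 226.9, 149.3, -88.7)
screw 1 at [623.9  68.6] head 0 top None pointer 117 -140.8737270498338
screw 2 at [519.9  66.1] head 0 top None pointer 60 -60.14334958788654
screw 3 at [ 524.1 -105.8] head 57 top (array([ 522.5, -106.5]), 17.7, 17.2, -1.3) pointer 22 101.37800115267865
screw 4 at [ 628.1 -103.3] head 56 top (array([ 628.1, -103.6]), 15.0, 13.2, 88.5) pointer 12 -93.71895838406857
```

Emit:
{"op": "arm_command", "data": {
  "targets": [0, 0, -5, 0, 0, 0, 1, 0, 0, -8, 0, 0, 0, 1, 0, 0, -8, 0, 0, -15, 1, 0, 0, -8, 0, 0, -40, 1, 0, 0, -8, 0, 0, -60, 1, 0, 0, -8, 0, 0, -60, 1, 0, 0, -8, 0, 0, -60, 1]
}}

```text
time: 31.8
tool_pos: [0.6246, 0.07, 0.1464]
ee_rot: [-3.14, -0.001, 0.873]
wrist_force: [-0.1, 0.1, -2.6]
width: 0.0439
finger_force: 30.0
```

Run:
```python
from h import *
gokey(.523,-.1057,.145,88,(-.0017,0))
s=snap("wrist");t=snap("top");pickle.dump(s,open("a.pkl","wb"));pickle.dump(t,open("b.pkl","wb"))
import sc
sc.screws(s,c=np.array([.573,-.0186]),a=91.3);sc.screws(t,c=np.array([.573,-.0186]),a=91.3)
cv2.imwrite("pics/w9.png",np.hstack([s["color"][:,:,::-1],cv2.resize(t["color"][150:290,250:390,::-1],(480,480))])[:,::1][:, :1120][::2,::2])
```

```text
t 31.8 pos [0.6246 0.07   0.1464] yaw 50.0 F [-0.1  0.1 -2.6] M [-0.05  0.11  0.03] w 0.0439
go yaw 88 turn [ -0.1  -0.1 -38. ] shift [-198.6   34.     1.1] j6 end 0.06 +-
go yaw 268 turn [-1.00e-01  1.00e-01  1.42e+02] shift [-198.6   34.     1.1] j6 end 3.2 +-
screw 1 at [623.   68.6] head 93 top (array([627.8,  73.9]), 10.9, 0.6, -38.2) pointer 66 -82.78342681724325
screw 2 at [519.1  66.2] head 321 top (array([518.5,  66. ]), 15.0, 14.2, -0.9) pointer 188 70.4650611975656
screw 3 at [ 523.  -105.8] head 308 top (array([ 524.4, -105.4]), 16.0, 14.7, 88.3) pointer 25 83.72427722223347
screw 4 at [ 626.9 -103.4] head 0 top None pointer 7 52.11165103256635
screw 1 at [623.   68.6] head 0 top None pointer 87 -103.18665740147644
screw 2 at [519.1  66.2] head 0 top None pointer 67 -83.18626617401037
screw 3 at [ 523.  -105.8] head 58 top (array([ 521.4, -106.2]), 17.5, 15.6, -9.9) pointer 24 109.2233101357275
screw 4 at [ 626.9 -103.4] head 44 top (array([ 627. , -104.7]), 15.4, 12.6, -2.0) pointer 10 -91.21794015932102
```

View pics/w9.png

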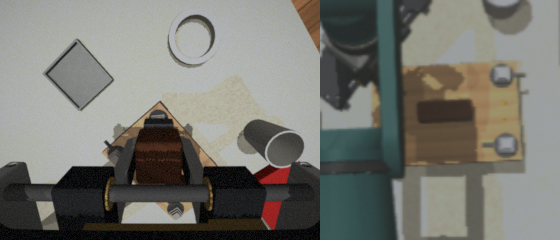

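Emit:
{"op": "arm_command", "data": {
  "targets": [0, 0, -8, -45, 8, 1, 1, 0, 0, -16, -90, 16, 1, 1, 0, 0, -24, -140, 24, 1, 1, 0, 0, -32, -180, 30, 1, 1, -0.1, -0.1, -38, -198.6, 34, 1, 1, -0.1, -0.1, -38, -198.6, 34, 1, 1, -0.1, -0.1, -38, -198.6, 34, 1, 1, -0.1, -0.1, -38, -198.6, 34, 1, 1]
}}

```text
time: 32.7
tool_pos: [0.5229, -0.1032, 0.1436]
ee_rot: [-3.139, -0.0, 1.536]
wrist_force: [-0.1, 0.1, -2.6]
width: 0.0439
finger_force: 30.0
```

```bash
cat > m.py <<'E'
from h import *
import sys,sc
x,y,z,yaw=map(float,sys.argv[1:5]);gokey(x,y,z,yaw,(-.0017,0))
if len(sys.argv)>5: sc.screws(snap(sys.argv[5]),c=np.array([.573,-.0186]),a=91.3)
E
python3 m.py .523 -.1057 .11 88 wrist
```

```text
t 32.7 pos [ 0.5229 -0.1032  0.1436] yaw 88.0 F [-0.1  0.1 -2.6] M [-0.07  0.05 -0.05] w 0.0439
go yaw 88.0 turn [-0.1 -0.   0. ] shift [-0.8  0.2 33.6] j6 end -0.27 +-
go yaw 268.0 turn [   0.    -0.2 -180. ] shift [-0.8  0.2 33.6] j6 end -3.41 +-
screw 1 at [623.   68.6] head 504 top (array([621.9,  65.2]), 17.4, 10.1, -5.0) pointer 162 -125.5821909488211
screw 2 at [519.1  66.2] head 723 top (array([517.7,  65.8]), 15.0, 14.9, 87.8) pointer 0 None
screw 3 at [ 523.  -105.8] head 66 top None pointer 424 -0.012583266464460773
screw 4 at [ 626.9 -103.4] head 477 top (array([ 627.7, -102.4]), 15.5, 14.5, 88.3) pointer 97 -90.28530222013443
```

Emit:
{"op": "arm_command", "data": {
  "targets": [0, 0, 0, -0.8, 0.2, 20, 1, 0, 0, 0, -0.8, 0.2, 33, 1, 0, 0, 0, -0.8, 0.2, 33, 1, 0, 0, 0, -0.8, 0.2, 33, 1]
}}

```text
time: 33.15
tool_pos: [0.5228, -0.1045, 0.1109]
ee_rot: [-3.139, 0.0, 1.537]
wrist_force: [1.0, -0.4, -2.4]
width: 0.0438
finger_force: 30.0
```

```bash
python3 m.py .523 -.1057 .085 88
```

```text
t 33.1 pos [ 0.5228 -0.1045  0.1109] yaw 88.1 F [ 1.  -0.4 -2.4] M [-0.12  0.06  0.01] w 0.0438
go yaw 88.0 turn [-0.1  0.   0.1] shift [ 0.5  0.3 25.9] j6 end -0.27 +-
go yaw 268.0 turn [  -0.    -0.2 -179.9] shift [ 0.5  0.3 25.9] j6 end -3.41 +-
```

Emit:
{"op": "arm_command", "data": {
  "targets": [0, 0, 0, 0.5, 0.3, 6, 1, 0, 0, 0, 0.5, 0.3, 12, 1, 0, 0, 0, 0.5, 0.3, 17, 1, 0, 0, 0, 0.5, 0.3, 21, 1, 0, 0, 0, 0.5, 0.3, 24, 1, 0, 0, 0, 0.5, 0.3, 25.5, 1, 0, 0, 0, 0.5, 0.3, 25.5, 1, 0, 0, 0, 0.5, 0.3, 25.5, 1]
}}

```text
time: 33.95
tool_pos: [0.5233, -0.1047, 0.086]
ee_rot: [-3.141, 0.001, 1.536]
wrist_force: [0.3, 0.5, -1.7]
width: 0.0439
finger_force: 30.0
```

```bash
python3 m.py .523 -.1057 .085 88
```

```text
t 34.0 pos [ 0.5233 -0.1047  0.086 ] yaw 88.0 F [ 0.3  0.5 -1.7] M [0.01 0.03 0.01] w 0.0439
go yaw 88.0 turn [-0.  0.  0.] shift [ 0.7 -0.3  1. ] j6 end -0.27 +-
go yaw 268.0 turn [-1.0e-01 -1.0e-01 -1.8e+02] shift [ 0.7 -0.3  1. ] j6 end -3.41 +-
```

Emit:
{"op": "arm_command", "data": {
  "targets": [0, 0, 6, 0.7, -0.1, 0.5, 1, 0, 0, 12, 0.7, 0, 0.5, 1, 0, 0, 18, 0.6, 0.2, 0.5, 1, 0, 0, 24, 0.5, 0.4, 0.5, 1, 0, 0, 30, 0.5, 0.6, 0.5, 1, 0, 0, 36, 0.4, 0.7, 0.5, 1, 0, 0, 42, 0.3, 0.9, 0.5, 1, 0, 0, 48, 0.1, 1, 0.5, 1, 0, 0, 48, 0.1, 1, 0.5, 1, 0, 0, 48, 0.1, 1, 0.5, 1, 0, 0, 43, 0.1, 1, 0.5, 1, 0, 0, 40, 0.1, 1, 0.5, 1, 0, 0, 40, 0.1, 1, -15, 1, 0, 0, 40, 0.1, 1, -40, 1, 0, 0, 40, 0.1, 1, -60, 1, 0, 0, 40, 0.1, 1, -60, 1, 0, 0, 40, 0.1, 1, -60, 1]
}}

```text
time: 35.65
tool_pos: [0.5242, -0.1044, 0.1457]
ee_rot: [-3.141, 0.001, 0.839]
wrist_force: [0.0, 0.2, -2.5]
width: 0.0438
finger_force: 30.0
```

```bash
python3 m.py .519 .0662 .145 88
```

```text
t 35.6 pos [ 0.5242 -0.1044  0.1457] yaw 48.1 F [ 0.   0.2 -2.5] M [-0.07  0.1   0.02] w 0.0438
go yaw 88.0 turn [ -0.    0.  -39.9] shift [ 124.7 -118.9    0.7] j6 end -0.27 +-
go yaw 268.0 turn [1.000e-01 1.000e-01 1.401e+02] shift [ 124.7 -118.9    0.7] j6 end 2.87 +-
```

Emit:
{"op": "arm_command", "data": {
  "targets": [0, 0, -8, 30, -29, 0, 1, 0, 0, -16, 60, -57, 0, 1, 0, 0, -24, 90, -86, 0, 1, 0, 0, -32, 115, -110, 0, 1, 0, 0, -39.9, 124.7, -118.9, 0, 1, 0, 0, -39.9, 124.7, -118.9, 0, 1, 0, 0, -39.9, 124.7, -118.9, 20, 1, 0, 0, -39.9, 124.7, -118.9, 33, 1, 0, 0, -39.9, 124.7, -118.9, 33, 1, 0, 0, -39.9, 124.7, -118.9, 33, 1]
}}

```text
time: 36.65
tool_pos: [0.5187, 0.0669, 0.1119]
ee_rot: [-3.138, 0.001, 1.533]
wrist_force: [0.3, -0.6, -2.6]
width: 0.0442
finger_force: 30.0
```

```bash
python3 m.py .519 .0662 .085 88 top
```

```text
t 36.6 pos [0.5187 0.0669 0.1119] yaw 87.8 F [ 0.3 -0.6 -2.6] M [-0.12 -0.    0.  ] w 0.0442
go yaw 88.0 turn [-0.2  0.1 -0.2] shift [ 1.   0.4 26.9] j6 end 0.06 +-
go yaw 268.0 turn [1.000e-01 3.000e-01 1.798e+02] shift [ 1.   0.4 26.9] j6 end 3.2 +-
screw 1 at [623.   68.6] head 0 top None pointer 0 None
screw 2 at [519.1  66.2] head 0 top None pointer 65 -93.4964058214776
screw 3 at [ 523.  -105.8] head 55 top (array([ 521.9, -107.1]), 15.9, 14.0, -19.8) pointer 20 74.8686688779209
screw 4 at [ 626.9 -103.4] head 58 top (array([ 625.5, -104.1]), 18.4, 14.7, -6.5) pointer 15 -102.24740227761347
```

Emit:
{"op": "arm_command", "data": {
  "targets": [0, 0, 0, 1, 0.4, 6, 1, 0, 0, 0, 1, 0.4, 12, 1, 0, 0, 0, 1, 0.4, 17, 1, 0, 0, 0, 1, 0.4, 21, 1, 0, 0, 0, 1, 0.4, 24, 1, 0, 0, 0, 1, 0.4, 26.5, 1, 0, 0, 0, 1, 0.4, 26.5, 1, 0, 0, 0, 1, 0.4, 26.5, 1]
}}

```text
time: 37.5
tool_pos: [0.5198, 0.0687, 0.0863]
ee_rot: [-3.141, 0.001, 1.535]
wrist_force: [1.6, -0.2, -1.7]
width: 0.0441
finger_force: 30.0
```

```bash
python3 m.py .519 .0662 .085 88
```

```text
t 37.5 pos [0.5198 0.0687 0.0863] yaw 87.9 F [ 1.6 -0.2 -1.7] M [-0.05  0.13  0.03] w 0.0441
go yaw 88.0 turn [-0.1  0.  -0.1] shift [-0.8 -0.7  1.4] j6 end 0.06 +-
go yaw 268.0 turn [1.000e-01 1.000e-01 1.799e+02] shift [-0.8 -0.7  1.4] j6 end 3.2 +-
```

Emit:
{"op": "arm_command", "data": {
  "targets": [0, 0, 6, -0.8, -0.5, 0.8, 1, 0, 0, 12, -0.8, -0.3, 0.8, 1, 0, 0, 18, -0.9, -0.1, 0.8, 1, 0, 0, 24, -0.9, 0, 0.8, 1, 0, 0, 30, -1, 0.2, 0.8, 1, 0, 0, 36, -1.1, 0.3, 0.8, 1, 0, 0, 42, -1.2, 0.5, 0.8, 1, 0, 0, 48, -1.4, 0.6, 0.8, 1, 0, 0, 48, -1.4, 0.6, 0.8, 1, 0, 0, 48, -1.4, 0.6, 0.8, 1, 0, 0, 43, -1.4, 0.6, 0.8, 1, 0, 0, 40, -1.4, 0.6, 0.8, 1, 0, 0, 40, -1.4, 0.6, -15, 1, 0, 0, 40, -1.4, 0.6, -40, 1, 0, 0, 40, -1.4, 0.6, -60, 1, 0, 0, 40, -1.4, 0.6, -60, 1, 0, 0, 40, -1.4, 0.6, -60, 1]
}}

```text
time: 39.2
tool_pos: [0.5204, 0.0672, 0.1462]
ee_rot: [3.141, 0.001, 0.837]
wrist_force: [1.0, -0.1, -2.8]
width: 0.0437
finger_force: 30.0
```

```bash
python3 m.py .6269 -.1034 .145 88
```

```text
t 39.2 pos [0.5204 0.0672 0.1462] yaw 48.0 F [ 1.  -0.1 -2.8] M [-0.07  0.13 -0.07] w 0.0437
go yaw 88.0 turn [ -0.   0. -40.] shift [-54.1 192.2   1.3] j6 end 0.06 +-
go yaw 268.0 turn [1.0e-01 0.0e+00 1.4e+02] shift [-54.1 192.2   1.3] j6 end 3.2 +-
```

Emit:
{"op": "arm_command", "data": {
  "targets": [0, 0, -8, -13, 48, 0, 1, 0, 0, -16, -27, 96, 0, 1, 0, 0, -24, -40, 144, 0, 1, 0, 0, -32, -50, 180, 0, 1, 0, 0, -40, -54.1, 192.2, 0, 1, 0, 0, -40, -54.1, 192.2, 0, 1, 0, 0, -40, -54.1, 192.2, 0, 1, 0, 0, -40, -54.1, 192.2, 20, 1, 0, 0, -40, -54.1, 192.2, 33, 1, 0, 0, -40, -54.1, 192.2, 33, 1, 0, 0, -40, -54.1, 192.2, 33, 1]
}}

```text
time: 40.3
tool_pos: [0.626, -0.1008, 0.1128]
ee_rot: [-3.139, 0.0, 1.535]
wrist_force: [1.1, 0.4, -2.0]
width: 0.0437
finger_force: 30.0
```

```bash
python3 m.py .6269 -.1034 .085 88 wrist
```

```text
t 40.3 pos [ 0.626  -0.1008  0.1128] yaw 87.9 F [ 1.1  0.4 -2. ] M [-0.08  0.05 -0.01] w 0.0437
go yaw 88.0 turn [-0.1  0.  -0.1] shift [-0.9  1.  27.8] j6 end -0.21 +-
go yaw 268.0 turn [  0.    0.2 179.9] shift [-0.9  1.  27.8] j6 end 2.93 +-
screw 1 at [623.   68.6] head 339 top (array([621.9,  62. ]), 12.5, 5.4, -3.9) pointer 208 -124.42680029613642
screw 2 at [519.1  66.2] head 759 top (array([519.5,  66.1]), 14.8, 14.0, -35.2) pointer 0 None
screw 3 at [ 523.  -105.8] head 578 top (array([ 523.3, -105.4]), 15.0, 14.3, 53.2) pointer 1316 -7.513796757182668
screw 4 at [ 626.9 -103.4] head 0 top None pointer 298 -177.72299067311036
```

Emit:
{"op": "arm_command", "data": {
  "targets": [0, 0, 0, -0.9, 1, 6, 1, 0, 0, 0, -0.9, 1, 12, 1, 0, 0, 0, -0.9, 1, 17, 1, 0, 0, 0, -0.9, 1, 21, 1, 0, 0, 0, -0.9, 1, 24, 1, 0, 0, 0, -0.9, 1, 27, 1, 0, 0, 0, -0.9, 1, 27, 1, 0, 0, 0, -0.9, 1, 27, 1]
}}

```text
time: 41.15
tool_pos: [0.6276, -0.1027, 0.0863]
ee_rot: [-3.141, 0.001, 1.534]
wrist_force: [0.1, -0.7, -2.1]
width: 0.0437
finger_force: 30.0
```

```bash
python3 m.py .6269 -.1034 .085 88
```

```text
t 41.1 pos [ 0.6276 -0.1027  0.0863] yaw 87.9 F [ 0.1 -0.7 -2.1] M [-0.09  0.09 -0.03] w 0.0437
go yaw 88.0 turn [-0.1  0.  -0.1] shift [ 1.  -0.7  1.3] j6 end -0.22 +-
go yaw 268.0 turn [1.000e-01 1.000e-01 1.799e+02] shift [ 1.  -0.7  1.3] j6 end 2.93 +-
```

Emit:
{"op": "arm_command", "data": {
  "targets": [0, 0, 6, 1, -0.5, 0.8, 1, 0, 0, 12, 0.9, -0.3, 0.8, 1, 0, 0, 18, 0.9, -0.1, 0.8, 1, 0, 0, 24, 0.8, 0, 0.8, 1, 0, 0, 30, 0.8, 0.2, 0.8, 1, 0, 0, 36, 0.7, 0.3, 0.8, 1, 0, 0, 42, 0.5, 0.5, 0.8, 1, 0, 0, 48.5, 0.4, 0.6, 0.8, 1, 0, 0, 48.5, 0.4, 0.6, 0.8, 1, 0, 0, 48.5, 0.4, 0.6, 0.8, 1, 0, 0, 43, 0.4, 0.6, 0.8, 1, 0, 0, 36, 0.4, 0.6, 0.8, 1, 0, 0, 36, 0.4, 0.6, -15, 1, 0, 0, 36, 0.4, 0.6, -40, 1, 0, 0, 36, 0.4, 0.6, -60, 1, 0, 0, 36, 0.4, 0.6, -60, 1, 0, 0, 36, 0.4, 0.6, -60, 1]
}}

```text
time: 42.85
tool_pos: [0.6288, -0.1023, 0.1474]
ee_rot: [3.14, 0.0, 0.905]
wrist_force: [0.6, 1.0, -1.6]
width: 0.0436
finger_force: 30.0
```

```bash
python3 m.py .623 .0686 .145 53
```

```text
t 42.9 pos [ 0.6288 -0.1023  0.1474] yaw 51.9 F [ 0.6  1.  -1.6] M [-0.09  0.12 -0.01] w 0.0436
go yaw 53.0 turn [ 0.1  0.  -1.1] shift [ 132.6 -110.2    2.2] j6 end 0.4 +-
go yaw 233.0 turn [ 0.000e+00 -1.000e-01  1.789e+02] shift [ 132.6 -110.2    2.2] j6 end 3.54 +-
```

Emit:
{"op": "arm_command", "data": {
  "targets": [0, 0, -1, 38, -31, 0, 1, 0, 0, -1, 75, -62, 0, 1, 0, 0, -1, 110, -92, 0, 1, 0, 0, -1.1, 132.6, -110.2, 0, 1, 0, 0, -1.1, 132.6, -110.2, 0, 1, 0, 0, -1.1, 132.6, -110.2, 0, 1, 0, 0, -1.1, 132.6, -110.2, 20, 1, 0, 0, -1.1, 132.6, -110.2, 34, 1, 0, 0, -1.1, 132.6, -110.2, 34, 1, 0, 0, -1.1, 132.6, -110.2, 34, 1]
}}

```text
time: 43.85
tool_pos: [0.6228, 0.069, 0.1112]
ee_rot: [-3.14, 0.003, 0.924]
wrist_force: [0.0, -0.0, -1.3]
width: 0.044
finger_force: 30.0
```

```bash
python3 m.py .623 .0686 .085 53 top
python3 - <<'E'
from h import *
t=snap("top")
p=proj(t,[.6269,-.1034,.07])[0].astype(int);q=proj(t,[.523,-.1057,.07])[0].astype(int)
cr=lambda p:cv2.resize(t["color"][p[1]-25:p[1]+25,p[0]-25:p[0]+25,::-1],(400,400),interpolation=cv2.INTER_CUBIC)
cv2.imwrite("pics/w10.png",np.hstack([cr(p),cr(q)]))
E
```

```text
t 43.9 pos [0.6228 0.069  0.1112] yaw 52.9 F [ 0.  -0.  -1.3] M [-0.03  0.08  0.06] w 0.044
go yaw 53.0 turn [-0.1  0.1 -0.1] shift [ 1.5  0.5 26.2] j6 end 0.67 +-
go yaw 233.0 turn [  0.2   0.2 179.9] shift [ 1.5  0.5 26.2] j6 end 3.81 +-
screw 1 at [623.   68.6] head 0 top None pointer 101 -111.3578193941347
screw 2 at [519.1  66.2] head 0 top None pointer 67 -67.32198552119648
screw 3 at [ 523.  -105.8] head 50 top (array([ 521.4, -106.6]), 14.2, 13.4, 55.9) pointer 18 83.45023624861359
screw 4 at [ 626.9 -103.4] head 58 top (array([ 626.1, -102.8]), 15.8, 14.2, -45.0) pointer 18 -132.18854922739717
```

View pics/w10.png

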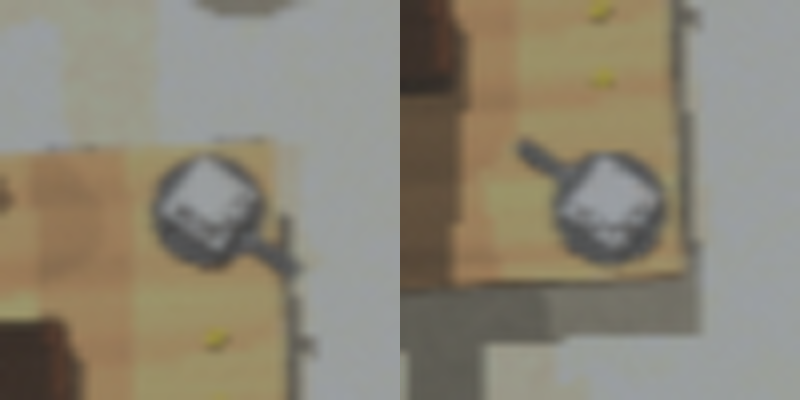

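Emit:
{"op": "arm_command", "data": {
  "targets": [0, 0, 0, 1.5, 0.5, 6, 1, 0, 0, 0, 1.5, 0.5, 12, 1, 0, 0, 0, 1.5, 0.5, 17, 1, 0, 0, 0, 1.5, 0.5, 21, 1, 0, 0, 0, 1.5, 0.5, 24, 1, 0, 0, 0, 1.5, 0.5, 25.5, 1, 0, 0, 0, 1.5, 0.5, 25.5, 1, 0, 0, 0, 1.5, 0.5, 25.5, 1]
}}

```text
time: 44.75
tool_pos: [0.6247, 0.071, 0.0868]
ee_rot: [-3.141, 0.001, 0.925]
wrist_force: [0.4, 0.2, -2.5]
width: 0.0439
finger_force: 30.0
```

```bash
python3 m.py .623 .0686 .085 53
```

```text
t 44.8 pos [0.6247 0.071  0.0868] yaw 53.0 F [ 0.4  0.2 -2.5] M [-0.05  0.15 -0.03] w 0.0439
go yaw 53.0 turn [-0.   0.1  0. ] shift [-1.2  0.1  1.8] j6 end 0.67 +-
go yaw 233.0 turn [-1.0e-01 -0.0e+00 -1.8e+02] shift [-1.2  0.1  1.8] j6 end -2.47 +-
```

Emit:
{"op": "arm_command", "data": {
  "targets": [0, 0, 7, -1.2, 0.3, 1, 1, 0, 0, 14, -1.2, 0.5, 1, 1, 0, 0, 21, -1.3, 0.7, 1, 1, 0, 0, 28, -1.4, 0.9, 1, 1, 0, 0, 35, -1.5, 1.1, 1, 1, 0, 0, 42, -1.6, 1.2, 1, 1, 0, 0, 49, -1.8, 1.4, 1, 1, 0, 0, 56, -1.9, 1.5, 1, 1, 0, 0, 62, -2.1, 1.6, 1, 1, 0, 0, 66, -2.2, 1.6, 1, 1, 0, 0, 66, -2.2, 1.6, 1, 1, 0, 0, 66, -2.2, 1.6, 1, 1]
}}

```text
time: 45.95
tool_pos: [0.6245, 0.0678, 0.0859]
ee_rot: [3.14, 0.001, -0.225]
wrist_force: [-0.2, -2.0, -2.4]
width: 0.0437
finger_force: 30.0
```

```bash
python3 m.py .623 .0686 .085 -13
```

```text
t 46.0 pos [0.6245 0.0678 0.0859] yaw -12.9 F [-0.2 -2.  -2.4] M [-0.3   0.25  0.09] w 0.0437
go yaw 347.0 turn [0.1 0.  0.1] shift [ 0.  -0.4  0.9] j6 end 1.82 +-
go yaw 167.0 turn [-1.000e-01  1.000e-01 -1.799e+02] shift [ 0.  -0.4  0.9] j6 end -1.33 +-
```

Emit:
{"op": "arm_command", "data": {
  "targets": [0, 0, 2, 0, 0, 0, 1, 0, 0, 4, 0, 0, 0, 1, 0, 0, 4, 0, 0, 0, 1]
}}

```text
time: 46.25
tool_pos: [0.6251, 0.0677, 0.0859]
ee_rot: [3.14, -0.001, -0.295]
wrist_force: [0.8, -1.9, -2.4]
width: 0.0437
finger_force: 30.0
```

```bash
python3 m.py .623 .0686 .085 -17
```

```text
t 46.2 pos [0.6251 0.0677 0.0859] yaw -16.9 F [ 0.8 -1.9 -2.4] M [-0.47 -0.07  0.46] w 0.0437
go yaw 343.0 turn [ 0.1 -0.   0.1] shift [-0.6 -0.3  0.9] j6 end 1.89 +-
go yaw 163.0 turn [ 1.000e-01  1.000e-01 -1.799e+02] shift [-0.6 -0.3  0.9] j6 end -1.26 +-
```

Emit:
{"op": "arm_command", "data": {
  "targets": [0, 0, -7, 0, 0, 0, 1, 0, 0, -14, 0, 0, 0, 1, 0, 0, -16, 0, 0, 0, 1, 0, 0, -16, 0, 0, -15, 1, 0, 0, -16, 0, 0, -40, 1, 0, 0, -16, 0, 0, -60, 1, 0, 0, -16, 0, 0, -60, 1, 0, 0, -16, 0, 0, -60, 1]
}}

```text
time: 47.05
tool_pos: [0.6249, 0.0685, 0.1467]
ee_rot: [3.141, -0.001, -0.017]
wrist_force: [0.9, -0.0, -3.1]
width: 0.0437
finger_force: 30.0
```

```bash
python3 m.py .523 -.1057 .145 53
```

```text
t 47.0 pos [0.6249 0.0685 0.1467] yaw -1.0 F [ 0.9 -0.  -3.1] M [-0.02  0.16 -0.  ] w 0.0437
go yaw 53.0 turn [  0.  -0. -54.] shift [-98.  174.5   1.6] j6 end 0.66 +-
go yaw 233.0 turn [ -0.  -0. 126.] shift [-98.  174.5   1.6] j6 end 3.81 +-
```

Emit:
{"op": "arm_command", "data": {
  "targets": [0, 0, -8, -22, 40, 0, 1, 0, 0, -16, -45, 80, 0, 1, 0, 0, -24, -66, 118, 0, 1, 0, 0, -32, -86, 152, 0, 1, 0, 0, -40, -98, 174.5, 0, 1, 0, 0, -48, -98, 174.5, 0, 1, 0, 0, -54, -98, 174.5, 0, 1, 0, 0, -54, -98, 174.5, 15, 1, 0, 0, -54, -98, 174.5, 34, 1, 0, 0, -54, -98, 174.5, 34, 1, 0, 0, -54, -98, 174.5, 34, 1]
}}

```text
time: 48.15
tool_pos: [0.5225, -0.104, 0.11]
ee_rot: [-3.138, 0.002, 0.924]
wrist_force: [0.4, -0.6, -2.0]
width: 0.0436
finger_force: 30.0
```

```bash
python3 m.py .523 -.1057 .085 53 wrist
```

```text
t 48.1 pos [ 0.5225 -0.104   0.11  ] yaw 53.0 F [ 0.4 -0.6 -2. ] M [-0.08  0.09 -0.03] w 0.0436
go yaw 53.0 turn [-0.2  0.1 -0. ] shift [ 0.7  1.6 25. ] j6 end 0.34 +-
go yaw 233.0 turn [  0.2   0.4 180. ] shift [ 0.7  1.6 25. ] j6 end 3.49 +-
screw 1 at [623.   68.6] head 0 top None pointer 0 None
screw 2 at [519.1  66.2] head 926 top (array([520.,  67.]), 17.1, 15.0, -33.8) pointer 266 53.37662083487289
screw 3 at [ 523.  -105.8] head 0 top None pointer 166 61.6393184063877
screw 4 at [ 626.9 -103.4] head 709 top (array([ 625.6, -102.9]), 14.7, 13.6, -36.5) pointer 204 -138.06890868766538
```

Emit:
{"op": "arm_command", "data": {
  "targets": [0, 0, 0, 0.7, 1.6, 5, 1, 0, 0, 0, 0.7, 1.6, 11, 1, 0, 0, 0, 0.7, 1.6, 16, 1, 0, 0, 0, 0.7, 1.6, 20, 1, 0, 0, 0, 0.7, 1.6, 23, 1, 0, 0, 0, 0.7, 1.6, 24.5, 1, 0, 0, 0, 0.7, 1.6, 24.5, 1, 0, 0, 0, 0.7, 1.6, 24.5, 1]
}}

```text
time: 49.0
tool_pos: [0.5252, -0.1051, 0.087]
ee_rot: [-3.141, 0.001, 0.925]
wrist_force: [-1.4, 1.8, -3.0]
width: 0.0439
finger_force: 30.0
```

```bash
python3 m.py .523 -.1057 .085 53
```

```text
t 49.0 pos [ 0.5252 -0.1051  0.087 ] yaw 53.0 F [-1.4  1.8 -3. ] M [ 0.21  0.44 -0.02] w 0.0439
go yaw 53.0 turn [-0.   0.1  0. ] shift [-0.1 -1.4  2. ] j6 end 0.34 +-
go yaw 233.0 turn [-1.0e-01 -1.0e-01 -1.8e+02] shift [-0.1 -1.4  2. ] j6 end -2.8 +-
```

Emit:
{"op": "arm_command", "data": {
  "targets": [0, 0, 7, -0.1, -1.2, 1.2, 1, 0, 0, 14, -0.1, -1, 1.2, 1, 0, 0, 21, -0.2, -0.8, 1.2, 1, 0, 0, 28, -0.3, -0.6, 1.2, 1, 0, 0, 35, -0.4, -0.4, 1.2, 1, 0, 0, 42, -0.5, -0.3, 1.2, 1, 0, 0, 49, -0.7, -0.1, 1.2, 1, 0, 0, 56, -0.8, 0, 1.2, 1, 0, 0, 62, -1, 0.1, 1.2, 1, 0, 0, 67, -1.1, 0.1, 1.2, 1, 0, 0, 70, -1.2, 0.2, 1.2, 1, 0, 0, 70, -1.2, 0.2, 1.2, 1, 0, 0, 70, -1.2, 0.2, 1.2, 1]
}}

```text
time: 50.3
tool_pos: [0.5244, -0.1063, 0.0861]
ee_rot: [3.14, 0.001, -0.295]
wrist_force: [-2.5, 0.3, -2.8]
width: 0.0437
finger_force: 30.0
```

```bash
python3 m.py .523 -.1057 .085 -17
```

```text
t 50.3 pos [ 0.5244 -0.1063  0.0861] yaw -16.9 F [-2.5  0.3 -2.8] M [0.15 0.85 0.25] w 0.0437
go yaw 343.0 turn [0.1 0.1 0.1] shift [ 0.2 -0.2  1.1] j6 end 1.56 +-
go yaw 163.0 turn [-1.000e-01  1.000e-01 -1.799e+02] shift [ 0.2 -0.2  1.1] j6 end -1.58 +-
```

Emit:
{"op": "arm_command", "data": {
  "targets": [0, 0, 2, 0, 0, 0, 1, 0, 0, 3, 0, 0, 0, 1, 0, 0, 3, 0, 0, 0, 1]
}}

```text
time: 50.6
tool_pos: [0.5244, -0.1063, 0.0861]
ee_rot: [3.14, 0.001, -0.348]
wrist_force: [-3.9, -0.4, -2.0]
width: 0.0438
finger_force: 30.0
```

```bash
python3 m.py .523 -.1057 .085 -20
```

```text
t 50.6 pos [ 0.5244 -0.1063  0.0861] yaw -20.0 F [-3.9 -0.4 -2. ] M [0.08 0.94 0.38] w 0.0438
go yaw 340.0 turn [0.1 0.1 0. ] shift [ 0.2 -0.1  1.1] j6 end 1.62 +-
go yaw 160.0 turn [-1.0e-01  2.0e-01 -1.8e+02] shift [ 0.2 -0.1  1.1] j6 end -1.53 +-
```

Stop reached (moment rises). Back off, lift, next P2.

Emit:
{"op": "arm_command", "data": {
  "targets": [0, 0, -7, 0, 0, 0, 1, 0, 0, -14, 0, 0, 0, 1, 0, 0, -18, 0, 0, 0, 1, 0, 0, -18, 0, 0, -15, 1, 0, 0, -18, 0, 0, -40, 1, 0, 0, -18, 0, 0, -60, 1, 0, 0, -18, 0, 0, -60, 1, 0, 0, -18, 0, 0, -60, 1]
}}

```text
time: 51.4
tool_pos: [0.5258, -0.1064, 0.1473]
ee_rot: [3.14, -0.002, -0.036]
wrist_force: [0.3, -0.2, -2.0]
width: 0.0438
finger_force: 30.0
```

```bash
python3 -c "from h import *;keyoff()"; python3 m.py .519 .0662 .145 54
```

```text
handle top x range [-22.  20.] 7472 z -73.9 width 0.043792787161646876
t 51.5 pos [ 0.5248 -0.1061  0.1459] yaw -2.0 F [-0.1  0.8 -2.5] M [-0.02  0.13 -0.05] w 0.0442
go yaw 54.0 turn [  0.    0.1 -56. ] shift [ -11.  -173.4    0.8] j6 end 0.32 +-
go yaw 234.0 turn [ 1.00e-01 -0.00e+00  1.24e+02] shift [ -11.  -173.4    0.8] j6 end 3.47 +-
```

Emit:
{"op": "arm_command", "data": {
  "targets": [0, 0, -8, -3, -45, 0, 1, 0, 0, -16, -6, -90, 0, 1, 0, 0, -24, -8, -135, 0, 1, 0, 0, -32, -11, -165, 0, 1, 0, 0, -40, -11, -173.4, 0, 1, 0, 0, -48, -11, -173.4, 0, 1, 0, 0, -56, -11, -173.4, 0, 1, 0, 0, -56, -11, -173.4, 15, 1, 0, 0, -56, -11, -173.4, 33, 1, 0, 0, -56, -11, -173.4, 33, 1, 0, 0, -56, -11, -173.4, 33, 1]
}}

```text
time: 52.55
tool_pos: [0.5186, 0.0674, 0.1113]
ee_rot: [-3.138, 0.003, 0.941]
wrist_force: [-0.2, 0.9, -1.5]
width: 0.0438
finger_force: 30.0
```

```bash
python3 m.py .519 .0662 .085 54 top
```

```text
t 52.5 pos [0.5186 0.0674 0.1113] yaw 53.9 F [-0.2  0.9 -1.5] M [-0.07  0.13  0.  ] w 0.0438
go yaw 54.0 turn [-0.2  0.2 -0.1] shift [ 1.   1.1 26.3] j6 end 0.65 +-
go yaw 234.0 turn [  0.3   0.3 179.9] shift [ 1.   1.1 26.3] j6 end 3.79 +-
screw 1 at [623.   68.6] head 0 top None pointer 0 None
screw 2 at [519.1  66.2] head 0 top None pointer 72 -87.89242227740459
screw 3 at [ 523.  -105.8] head 52 top (array([ 522.6, -105.3]), 17.3, 14.8, -2.0) pointer 11 0.5407940256347024
screw 4 at [ 626.9 -103.4] head 56 top (array([ 625.8, -105. ]), 18.2, 14.5, -45.1) pointer 22 -129.99154145113624
```

Emit:
{"op": "arm_command", "data": {
  "targets": [0, 0, 0, 0.5, 0.6, 5, 1, 0, 0, 0, 0.5, 0.6, 11, 1, 0, 0, 0, 0.5, 0.6, 16, 1, 0, 0, 0, 0.5, 0.6, 20, 1, 0, 0, 0, 0.5, 0.6, 23, 1, 0, 0, 0, 0.5, 0.6, 26, 1, 0, 0, 0, 0.5, 0.6, 26, 1, 0, 0, 0, 0.5, 0.6, 26, 1]
}}

```text
time: 53.4
tool_pos: [0.521, 0.0676, 0.0873]
ee_rot: [3.141, 0.001, 0.943]
wrist_force: [3.8, -0.2, -1.3]
width: 0.044
finger_force: 30.0
```

```bash
python3 m.py .519 .0662 .085 54
```

```text
t 53.4 pos [0.521  0.0676 0.0873] yaw 54.0 F [ 3.8 -0.2 -1.3] M [-0.17 -0.72  0.03] w 0.044
go yaw 54.0 turn [0. 0. 0.] shift [-0.6 -0.8  2.3] j6 end 0.65 +-
go yaw 234.0 turn [-1.0e-01  1.0e-01 -1.8e+02] shift [-0.6 -0.8  2.3] j6 end -2.49 +-
```

Emit:
{"op": "arm_command", "data": {
  "targets": [0, 0, 7, -0.6, -0.6, 1.3, 1, 0, 0, 14, -0.6, -0.4, 1.3, 1, 0, 0, 21, -0.7, -0.2, 1.3, 1, 0, 0, 28, -0.8, 0, 1.3, 1, 0, 0, 35, -0.9, 0.2, 1.3, 1, 0, 0, 42, -1, 0.3, 1.3, 1, 0, 0, 49, -1.2, 0.5, 1.3, 1, 0, 0, 56, -1.3, 0.6, 1.3, 1, 0, 0, 62, -1.5, 0.7, 1.3, 1, 0, 0, 67, -1.6, 0.7, 1.3, 1, 0, 0, 71, -1.7, 0.8, 1.3, 1, 0, 0, 73, -1.8, 0.8, 1.3, 1, 0, 0, 73, -1.8, 0.8, 1.3, 1]
}}

```text
time: 54.7
tool_pos: [0.5207, 0.0654, 0.0861]
ee_rot: [3.14, -0.001, -0.33]
wrist_force: [4.1, -0.4, -0.3]
width: 0.0439
finger_force: 30.1
```

```bash
python3 m.py .519 .0662 .085 -19
```

```text
t 54.7 pos [0.5207 0.0654 0.0861] yaw -18.9 F [ 4.1 -0.4 -0.3] M [-0.24 -0.79  0.62] w 0.0439
go yaw 341.0 turn [ 0.1 -0.1  0.1] shift [-0.2 -0.2  1.1] j6 end 1.92 +-
go yaw 161.0 turn [ 1.000e-01  1.000e-01 -1.799e+02] shift [-0.2 -0.2  1.1] j6 end -1.22 +-
```

Mz 0.62: at the stop. Lift and go to P4.

Emit:
{"op": "arm_command", "data": {
  "targets": [0, 0, -7, 0, 0, 0, 1, 0, 0, -14, 0, 0, 0, 1, 0, 0, -18, 0, 0, 0, 1, 0, 0, -18, 0, 0, -15, 1, 0, 0, -18, 0, 0, -40, 1, 0, 0, -18, 0, 0, -60, 1, 0, 0, -18, 0, 0, -60, 1, 0, 0, -18, 0, 0, -60, 1]
}}

```text
time: 55.5
tool_pos: [0.5195, 0.0659, 0.1459]
ee_rot: [3.141, 0.002, -0.018]
wrist_force: [-1.0, 0.4, -2.8]
width: 0.0438
finger_force: 30.0
```

```bash
python3 m.py .6269 -.1034 .145 53
```

```text
t 55.5 pos [0.5195 0.0659 0.1459] yaw -1.0 F [-1.   0.4 -2.8] M [-0.03  0.11 -0.01] w 0.0438
go yaw 53.0 turn [ -0.    0.1 -54. ] shift [111.4 166.    0.8] j6 end 0.66 +-
go yaw 233.0 turn [1.00e-01 0.00e+00 1.26e+02] shift [111.4 166.    0.8] j6 end 3.81 +-
```

Emit:
{"op": "arm_command", "data": {
  "targets": [0, 0, -8, 25, 38, 0, 1, 0, 0, -16, 50, 75, 0, 1, 0, 0, -24, 75, 112, 0, 1, 0, 0, -32, 98, 146, 0, 1, 0, 0, -40, 111.4, 166, 0, 1, 0, 0, -48, 111.4, 166, 0, 1, 0, 0, -54, 111.4, 166, 0, 1, 0, 0, -54, 111.4, 166, 15, 1, 0, 0, -54, 111.4, 166, 33, 1, 0, 0, -54, 111.4, 166, 33, 1, 0, 0, -54, 111.4, 166, 33, 1]
}}

```text
time: 56.6
tool_pos: [0.6272, -0.1015, 0.1106]
ee_rot: [-3.137, 0.003, 0.924]
wrist_force: [0.0, 0.1, -1.6]
width: 0.0437
finger_force: 30.0
```

```bash
python3 m.py .6269 -.1034 .085 53
```

```text
t 56.6 pos [ 0.6272 -0.1015  0.1106] yaw 53.0 F [ 0.   0.1 -1.6] M [-0.06  0.1  -0.03] w 0.0437
go yaw 53.0 turn [-0.3  0.2 -0. ] shift [ 0.1  1.  25.6] j6 end 0.4 +-
go yaw 233.0 turn [  0.3   0.4 180. ] shift [ 0.1  1.  25.6] j6 end 3.54 +-
```

Emit:
{"op": "arm_command", "data": {
  "targets": [0, 0, 0, 0, 0.5, 5, 1, 0, 0, 0, 0, 0.5, 11, 1, 0, 0, 0, 0, 0.5, 16, 1, 0, 0, 0, 0, 0.5, 20, 1, 0, 0, 0, 0, 0.5, 23, 1, 0, 0, 0, 0, 0.5, 25.5, 1, 0, 0, 0, 0, 0.5, 25.5, 1, 0, 0, 0, 0, 0.5, 25.5, 1]
}}

```text
time: 57.4
tool_pos: [0.6287, -0.1023, 0.0871]
ee_rot: [-3.14, 0.001, 0.925]
wrist_force: [-0.7, 1.0, -2.6]
width: 0.0439
finger_force: 30.0
```

```bash
python3 m.py .6269 -.1034 .085 53
```

```text
t 57.4 pos [ 0.6287 -0.1023  0.0871] yaw 53.0 F [-0.7  1.  -2.6] M [ 0.09  0.26 -0.  ] w 0.0439
go yaw 53.0 turn [-0.1  0.1  0. ] shift [-0.3 -0.8  2.1] j6 end 0.4 +-
go yaw 233.0 turn [-1.0e-01 -1.0e-01 -1.8e+02] shift [-0.3 -0.8  2.1] j6 end -2.75 +-
```

Emit:
{"op": "arm_command", "data": {
  "targets": [0, 0, 7, -0.3, -0.6, 1.2, 1, 0, 0, 14, -0.3, -0.4, 1.2, 1, 0, 0, 21, -0.4, -0.2, 1.2, 1, 0, 0, 28, -0.5, 0, 1.2, 1, 0, 0, 35, -0.6, 0.2, 1.2, 1, 0, 0, 42, -0.7, 0.3, 1.2, 1, 0, 0, 49, -0.9, 0.5, 1.2, 1, 0, 0, 56, -1, 0.6, 1.2, 1, 0, 0, 62, -1.2, 0.7, 1.2, 1, 0, 0, 67, -1.3, 0.7, 1.2, 1, 0, 0, 70, -1.4, 0.8, 1.2, 1, 0, 0, 72, -1.5, 0.8, 1.2, 1, 0, 0, 72, -1.5, 0.8, 1.2, 1]
}}

```text
time: 58.7
tool_pos: [0.6275, -0.1049, 0.086]
ee_rot: [3.138, 0.003, -0.33]
wrist_force: [-3.3, -1.1, -0.6]
width: 0.044
finger_force: 30.0
```

```bash
python3 m.py .6269 -.1034 .085 -19
```

```text
t 58.7 pos [ 0.6275 -0.1049  0.086 ] yaw -18.9 F [-3.3 -1.1 -0.6] M [-0.37  1.06  0.5 ] w 0.044
go yaw 341.0 turn [0.2 0.2 0.1] shift [ 0.7 -1.2  1. ] j6 end 1.65 +-
go yaw 161.0 turn [  -0.3    0.3 -179.9] shift [ 0.7 -1.2  1. ] j6 end -1.49 +-
```

Emit:
{"op": "arm_command", "data": {
  "targets": [0, 0, -7, 0, 0, 0, 1, 0, 0, -14, 0, 0, 0, 1, 0, 0, -18, 0, 0, 0, 1, 0, 0, -18, 0, 0, -15, 1, 0, 0, -18, 0, 0, -40, 1, 0, 0, -18, 0, 0, -70, 1, 0, 0, -18, 0, 0, -70, 1, 0, 0, -18, 0, 0, -70, 1]
}}

```text
time: 59.5
tool_pos: [0.6298, -0.1042, 0.1576]
ee_rot: [3.14, -0.002, -0.018]
wrist_force: [-0.6, 0.6, -3.5]
width: 0.0437
finger_force: 30.0
```

```bash
python3 m.py .545 .232 .145 91
```

```text
t 59.5 pos [ 0.6298 -0.1042  0.1576] yaw -1.0 F [-0.6  0.6 -3.5] M [-0.03  0.17 -0.01] w 0.0437
go yaw 91.0 turn [  0.2  -0.1 -92. ] shift [ -90.8 -336.3   11.9] j6 end -0.27 +-
go yaw 271.0 turn [-0.  -0.2 88. ] shift [ -90.8 -336.3   11.9] j6 end 2.87 +-
```

Emit:
{"op": "arm_command", "data": {
  "targets": [0, 0, -8, -10, -40, 0, 1, 0, 0, -16, -22, -80, 0, 1, 0, 0, -24, -34, -125, 0, 1, 0, 0, -32, -46, -170, 0, 1, 0, 0, -40, -58, -215, 0, 1, 0, 0, -48, -70, -260, 0, 1, 0, 0, -56, -80, -300, 0, 1, 0, 0, -64, -90.8, -325, 5, 1, 0, 0, -72, -90.8, -336.3, 12, 1, 0, 0, -80, -90.8, -336.3, 12, 1, 0, 0, -88, -90.8, -336.3, 12, 1, 0, 0, -92, -90.8, -336.3, 12, 1, 0, 0, -92, -90.8, -336.3, 12, 1, 0, 0, -92, -90.8, -336.3, 12, 1]
}}

```text
time: 60.9
tool_pos: [0.543, 0.2335, 0.1423]
ee_rot: [-3.138, 0.001, 1.587]
wrist_force: [-0.0, -0.3, -1.8]
width: 0.044
finger_force: 30.0
```

```bash
python3 m.py .545 .232 .0205 91 top; python3 -c "
from h import *
t=snap('top');cv2.imwrite('pics/w11.png',cv2.resize(t['color'][130:270,190:390,::-1],None,fx=3.5,fy=3.5,interpolation=cv2.INTER_CUBIC))"
```

```text
t 60.9 pos [0.543  0.2335 0.1423] yaw 90.9 F [-0.  -0.3 -1.8] M [-0.06  0.06  0.04] w 0.044
go yaw 91.0 turn [-0.2  0.1 -0.1] shift [  0.4   2.4 121.8] j6 end 0.29 +-
go yaw 271.0 turn [1.000e-01 3.000e-01 1.799e+02] shift [  0.4   2.4 121.8] j6 end 3.43 +-
screw 1 at [623.   68.6] head 57 top (array([625.8,  67.5]), 18.3, 15.4, 9.8) pointer 9 -98.40049504121241
screw 2 at [519.1  66.2] head 51 top (array([521.5,  67.4]), 15.0, 12.8, 88.5) pointer 20 20.610496582099085
screw 3 at [ 523.  -105.8] head 54 top (array([ 521.8, -103.7]), 16.1, 13.0, -78.2) pointer 24 89.05625716193028
screw 4 at [ 626.9 -103.4] head 50 top (array([ 625.5, -103.4]), 14.9, 13.3, 88.5) pointer 13 177.92404969190565
```

View pics/w11.png

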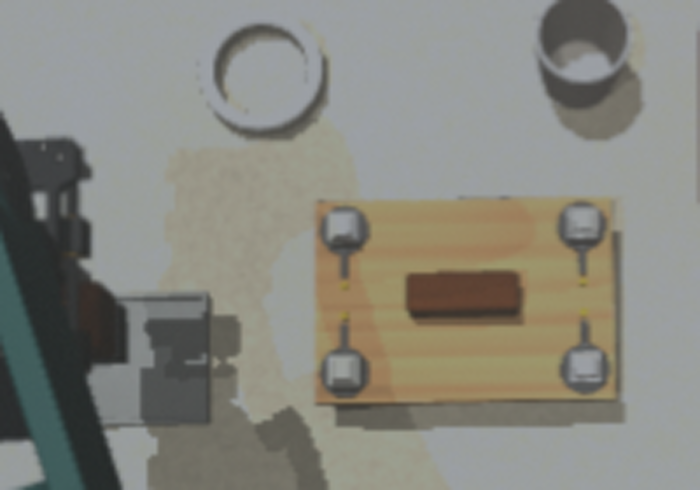

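Emit:
{"op": "arm_command", "data": {
  "targets": [-0.2, 0.1, 0, 0.4, 2, 40, 1, -0.2, 0.1, 0, 0.4, 2, 80, 1, -0.2, 0.1, 0, 0.4, 2, 105, 1, -0.2, 0.1, 0, 0.4, 2, 115, 1, -0.2, 0.1, 0, 0.4, 2, 118, 1, -0.2, 0.1, 0, 0.4, 2, 119.5, 1, -0.2, 0.1, 0, 0.4, 2, 119.5, 1, -0.2, 0.1, 0, 0.4, 2, 119.5, 1]
}}

```text
time: 61.8
tool_pos: [0.5469, 0.2345, 0.0264]
ee_rot: [3.136, -0.002, 1.589]
wrist_force: [-0.4, -0.1, -1.6]
width: 0.0441
finger_force: 30.0
```

Emit:
{"op": "arm_command", "data": {
  "targets": [0.2, 0, 0, 0, 0, 2, 1, 0.2, 0, 0, 0, 0, 4, 1, 0.2, 0, 0, 0, 0, 5.5, 1, 0.2, 0, 0, 0, 0, 6, 1, 0.2, 0, 0, 0, 0, 6, 1]
}}

```text
time: 62.3
tool_pos: [0.5458, 0.2342, 0.0195]
ee_rot: [-3.141, -0.001, 1.589]
wrist_force: [-2.4, 0.0, 5.6]
width: 0.0441
finger_force: 30.0
```

Key is standing on the tray floor. Open and retreat up.

Emit:
{"op": "arm_command", "data": {
  "targets": [0, 0, 0, 0, 0, 0, -0.4, 0, 0, 0, 0, 0, 0, -0.4, 0, 0, 0, 0, 0, 0, -0.4, 0, 0, 0, 0, 0, 0, -0.4, 0, 0, 0, 0, 0, 0, -0.4, 0, 0, 0, 0, 0, -20, -0.4, 0, 0, 0, 0, 0, -50, -0.4, 0, 0, 0, 0, 0, -100, -0.4, 0, 0, 0, 0, 0, -150, -0.4, 0, 0, 0, -100, 0, -150, -0.4, 0, 0, 0, -150, 0, -150, -0.4, 0, 0, 0, -150, 0, -150, -0.4, 0, 0, 0, -150, 0, -150, -0.4, 0, 0, 0, -150, 0, -150, -0.4]
}}

```text
time: 63.7
tool_pos: [0.5485, 0.0831, 0.1683]
ee_rot: [-3.141, -0.002, 1.586]
wrist_force: [-0.1, 0.5, 0.1]
width: 0.0656
finger_force: 0.0
```

```bash
python3 - <<'E'
from h import *
o,T=pose();print(o["time"],o["tool_pos"],o["width"])
s=snap("wrist");ridge(.545,.232,s=s,z0=.087,z1=.1,r=.05);t=snap("top");ridge(.545,.232,s=t,z0=.087,z1=.1,r=.05)
C=cloud(s);Z=C[...,2];P=C[(Z>.005)&(Z<.015)&(np.hypot(C[...,0]-.545,C[...,1]-.23)<.075)];print("tray",rect(P))
E
python3 sc.py wrist
```

```text
63.7 [0.54852228 0.08305176 0.16827526] 0.06561315671347896
wrist 3542 (array([545.9, 232.6]), 44.1, 44.1, -88.5) zmed 0.0932
wrist 29 (array([545.5, 212. ]), 40.6, 3.3, 0.6) zmed 0.0915
tray (array([545.3, 228.9]), 100.8, 100.2, -0.1)
plate 0.06568211930007734 [-0.00100457  0.00160815]
(array([574.7, -17.5]), 217.0, 148.7, 89.6)
screw 1 at [623.9  68.6] head 381 top (array([627.3,  68.4]), 15.2, 14.4, 89.0) pointer 278 -177.06369410587845
screw 2 at [519.9  66.1] head 386 top (array([523.4,  69. ]), 14.5, 13.8, 89.4) pointer 1600 -46.82897588313552
screw 3 at [ 524.1 -105.8] head 131 top (array([ 522.1, -105.2]), 13.6, 10.1, 5.7) pointer 0 None
screw 4 at [ 628.1 -103.3] head 167 top (array([ 626.2, -104.7]), 14.1, 13.2, -1.4) pointer 6 97.12614267416751
```

```bash
python3 -c "
from bench import robot
print(robot.close_job())"
```

```text
the job is handed in; nothing more can be done
None
```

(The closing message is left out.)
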